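# Draw the wedge from under the tool chest's heavy lid and hang it on its rack

## Task

The heavy lid of the low tool chest is propped ajar on the wooden wedge that has a cross-bar. Without lifting the lid, work the wedge straight back out from under it in small tugs of about 20 mm, letting the lid come to rest on the wedge for about half a second after each tug, until the lid lies shut. Then hang the wedge on the sloping rack, thin end up the slope, with the two holes of its cross-bar over the rack's two pins and its underside flat on the rack; let go, and leave everything else on the bench where it is.

Things in the scene. Friction and masses are not known exactly. Their poses are not given: they have to be found in the camera images.
- wedge_stem (a point): centre of the stem (60 mm along x, 36 wide, 30 high) of the wooden wedge to be moved, 15 mm above its underside: the place to grip, across y, from above. Wedge axes: x towards the thin end, y across, z up. The cross-bar begins 30 mm from here at -x, the taper 30 mm at +x. At the start stem and cross-bar stick out beyond the chest's front. Drawing it out takes 10 to 25 N along -x.
- wedge: the whole wedge, 200 mm long, about 180 g: cross-bar (30 mm along x, 110 along y, 16 high, flush with the underside) at the thick end, stem, then taper (110 mm long, 36 wide, from 30 mm high to 4 mm at the thin end). Origin on its flat underside at mid-length, 40 mm from the stem's centre towards the thin end, 15 mm below it; axes as the stem's.
- wedge_hole_left (a point): centre of the cross-bar's left (+y) hole at the wedge's underside: 45 mm behind the stem's centre (-x), 36 mm to the side, 15 mm below it. The holes are 14 mm wide and go straight through along z. Axes as the wedge's.
- wedge_hole_right (a point): the same for the right hole (-y), 72 mm from the left one.
- chest: grey steel tool chest with two dark red drawer fronts, fixed, 250 mm deep (x), 300 wide (y), 100 high; origin at the foot of the front face's middle; x points into the chest. The wedge lies on its flat top, along the chest's x to within 3 degrees, up to 60 mm to either side of the middle, the lid's front edge resting near the thick end of its taper.
- lid: heavy black steel lid (2.6 kg, 235 x 300 x 12 mm) hinged along the back of the chest's top; origin at the middle of its lower front edge, 10 mm behind the chest's front face; x towards the hinge. Shut: origin 100 mm above the bench; at the start about 127 mm. No catch: the front edge sinks as the wedge comes out (2.4 mm per 10 mm) and drops the last 4 mm when the thin end leaves it.
- seat (a point): where the wedge's origin (mid-length of its underside) must lie on the rack, with the same axes: x up the slope, y along the rack, z square to the slope. Fixed rack, 254 mm wide, boards sloping 0.42 rad, rising away from the robot; this point 120 mm above the bench. Boards lie under taper and cross-bar, an opening under the stem for fingertips. A spanner and a file are fixed 95 mm to either side, up to 20 mm high.
- pin_left (a point): foot of the rack's left pin, on the slope's surface, 85 mm down the slope from seat and 36 mm to its +y. The steel pins are 9 mm thick and stand 25 mm out along seat's z, with tapered tips.
- pin_right (a point): foot of the right pin, 36 mm to seat's -y, as the left.
- spray_can: plain aluminium spray can, 170 mm tall, 58 mm across, standing on the bench beside the chest's front; origin under its centre. A bystander.
- oil_bottle: grey plastic bottle, 170 mm tall, 60 mm across, standing beside the rack; origin under its centre. A bystander.
- hammer_grip (a point): hammer, 240 mm long, lying on the bench in front of the chest, below the way the wedge comes out; this point is on its handle. A bystander.
- screwdriver_grip (a point): screwdriver, 200 mm long with a black handle, lying on the bench in front of the rack; this point is on its handle. A bystander.
- tape_roll: roll of grey tape, 90 mm across, 25 mm high, lying on the bench between and behind chest and rack; origin under its centre. A bystander.
- plain_wedge: plain wooden wedge with neither cross-bar nor holes, 110 x 36 x 30 mm, lying on the bench beside the chest's front; origin under its middle. A bystander, not the wedge to be moved.
- bolt_jar: glass jar with a steel cap, 75 mm tall, 70 mm across, standing on the bench near the robot; origin under its centre. A bystander.

How it is judged:
By the outcome, as a careful person would: the job done as asked, in the order asked, and still so for the second after the job is handed in, with the robot touching nothing.
It also fails if it takes over 58 s, if anything falls off the work surface, if the arm or the gripper's body presses on something with over 40 N, if the wrist force passes 120 N, or if a joint passes its speed limit or range.

## Robot

A 7-joint arm with a two-finger parallel gripper is mounted at the origin on the work surface. World frame = base frame: x ahead of the robot, y to its left, z up, the work surface at z = 0. Lengths are in m, angles in rad, forces in N, time in s.
With the tool pointing down it reaches from about 0.4 to 0.925 m from the base axis. Payload 5.6 kg.
Tool frame: the origin (TCP) lies midway between the tips of the shut fingers; the grasp point (between the pads) lies 19 mm behind it (r.grip_depth is the distance from the TCP to the grasp point, in m); z points along the fingers, y is the direction in which the jaws open and shut (so a half turn about z gives the same grasp; the last joint's range is limited). The gripper opens to 85 mm and grips with 20 to 120 N. Pads are 22 mm wide; open, the fingers measure 114 mm over their backs; the gripper's body (76 mm by 85 mm) begins 54 mm behind the grasp point. The pads swing forward as they close: fully open they stand 13 mm farther back than shut.
Start: joints at [-1.158, 0.468, -0.012, 1.603, 0.006, 1.071, -0.056], TCP at [0.286, 0.584, 0.231] pointing down, gripper open.
Joint ranges: [-2.53, 2.53], [-0.31, 2.02], [-1.57, 1.55], [0.28, 2.44], [-1.29, 4.43], [0.15, 1.84], [-2.92, 2.92]. Speed limits (rad/s): [2.57, 2.57, 3.14, 3.14, 3.14, 3.14, 3.14].

## Interface

Orientations are given as a 3x3 rotation matrix whose columns are the frame's x, y, z axes.
In Python, from station import r gives the robot as it stands. The module is installed in compiled form; this text tells all that it offers.
- The arm moves only by the shell command python3 -m creep 'ROWS' [OPENING] [FORCE]. ROWS is JSON, a list of rows, each a list of 6 numbers: the shift along the tool's x, y, z in m, then the turn, a rotation vector about the tool's x, y, z in degrees. In form: [[tx, ty, tz, ax, ay, az], ...]. A call has 1 to 5 rows; each row is the pose to reach, as a shift and turn from the pose commanded when the call began, along the tool's axes at that moment; what a row does not reach only later rows make up. A row lasts 1/12 s, in which the tool goes at most 41.7 mm and 7.16 degrees, less where a joint would pass 70% of its speed; a pose out of reach is approached as far as the arm can. A call with a gripper value outside its range is refused whole. OPENING is the finger opening in m, from 0 to 0.0854, set as the call begins (- or left out, the last holds). The fingers move at their own pace and stop on an object; FORCE is the grip in N (left out, the last holds). Time passes only in rows, so rows that repeat a pose let the fingers close. It gives the time, the measured TCP pose, the force and the opening at its end, in the units of the state.
- r.state(): the state, without advancing time (a new reading comes with each control period).
- r.get_image(name): name is "scene" or "top" or "wrist"; returns (picture, depth): 480x640x3 uint8, red, green, blue; 480x640 float32, m along the optical axis (not along the pixel's ray), 0 where there is no reading.
- r.camera_model(name): a dict with "fx", "fy", "cx", "cy" (pixels), "T" (4x4, takes a point from camera to world coordinates). Camera axes: x right, y up, looking along -z (the intrinsics and any distortion apply to the point x, -y, -z); pixel columns grow to the right and rows downward; lengths in m; the calibration is good to about 2 mm. A picture is of the moment at which its call begins: read the wrist's pose just before it. camera_model takes no time and is no camera call; for the wrist camera it gives the pose at the moment of the call.
- r.job_done(): hands the job in, once; it reports no verdict.
Trained networks look in the newest picture that a camera, given by its name, has taken for a name from the list of things; names that differ only in an ending like _2 or _b are one class to them, and where a whole thing is asked for, a point or a joint stands for the part that bears it (a point fixed in the world has none). Each returns a list of dicts, best first, with "p" (0 to 1); they miss things now and then, are a little off and sometimes report something else, mostly with a low value. They report only what shows in the picture. A call takes as long as a camera call.
- r.search_frame(camera, label): "at" ([x, y, z] in m, in world coordinates, good to about 4 mm: the middle of the surface that is visible of it).
The state is a dict: "time": time; "q": joint angles; "dq": joint speeds; "effort": joint torques, N m; "position": TCP position; "ee_rot": TCP orientation; "wrist_force": force on the tool from outside, world axes, zero at the start; "ft_torque": the same for the moment, N m; "opening": opening from 0.0 (shut) to 1.0 (fully open).
Only numpy, scipy, OpenCV 4.12 (cv2) and the standard library are available. Lean on these libraries where they do the work, as an engineer would, in place of code of your own. Each camera call takes 0.05 s, during which the arm holds its last target.

## Working session

There is one attempt and no reset: what is moved stays moved. The work goes in short steps, Python scripts to look and compute and a shell command to move; the robot and the scene stay as the last step left them, time stands still between calls to the robot, and variables do not carry over. Pictures are saved under pics/ and viewed, and the job is handed in when it is done.

```bash
mkdir -p pics; ls
python3 - <<'E'
from station import r
import cv2,numpy as np
s=r.state();print(s['time'],np.round(s['position'],4),np.round(s['ee_rot'],3).tolist(),s['wrist_force'],s['opening'],r.grip_depth)
for n in ['scene','top','wrist']:
    im,d=r.get_image(n);cv2.imwrite(f'pics/{n}0.png',im[:,:,::-1]);np.save(f'{n}0.npy',d)
    m=r.camera_model(n);print(n,m['fx'],m['fy'],m['cx'],m['cy'],np.round(m['T'],3).tolist(),[k for k in m])
    np.save(f'{n}0T.npy',m['T'])
E
```

```text
pics
0.0 [0.2859 0.5831 0.2303] [[-0.898, 0.44, -0.001], [0.44, 0.898, -0.002], [-0.0, -0.002, -1.0]] [ 0.16996525 -0.09365997  0.39003395] 0.9945730567090566 0.0187
scene 438.74341147055975 438.74341147055975 317.49901807455643 237.38220155941886 [[-0.18, -0.562, 0.808, 1.372], [0.984, -0.112, 0.141, 0.124], [0.011, 0.82, 0.573, 0.714], [0.0, 0.0, 0.0, 1.0]] ['fx', 'fy', 'cx', 'cy', 'T']
top 515.694477167265 515.694477167265 322.2975426128489 236.30277196732155 [[-0.013, 0.993, -0.119, 0.369], [-1.0, -0.01, 0.027, 0.001], [0.025, 0.12, 0.992, 1.314], [0.0, 0.0, 0.0, 1.0]] ['fx', 'fy', 'cx', 'cy', 'T']
wrist 361.7457278646745 361.7457278646745 311.7403497987657 243.95261732113863 [[0.442, -0.858, -0.262, 0.22], [0.897, 0.422, 0.13, 0.616], [-0.001, -0.293, 0.956, 0.374], [0.0, 0.0, 0.0, 1.0]] ['fx', 'fy', 'cx', 'cy', 'T']
```

View pics/scene0.png

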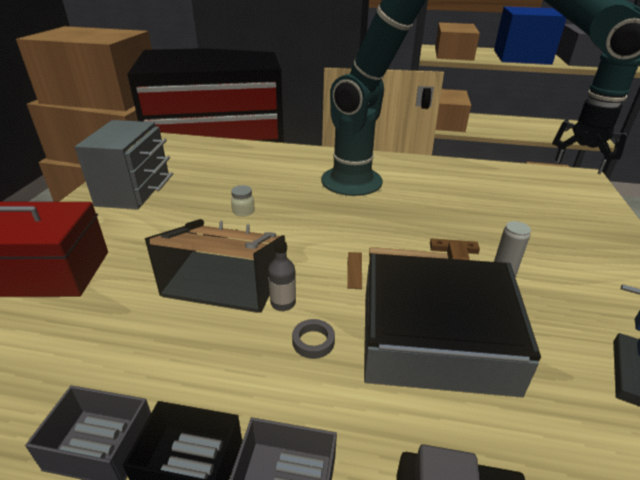

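View pics/top0.png

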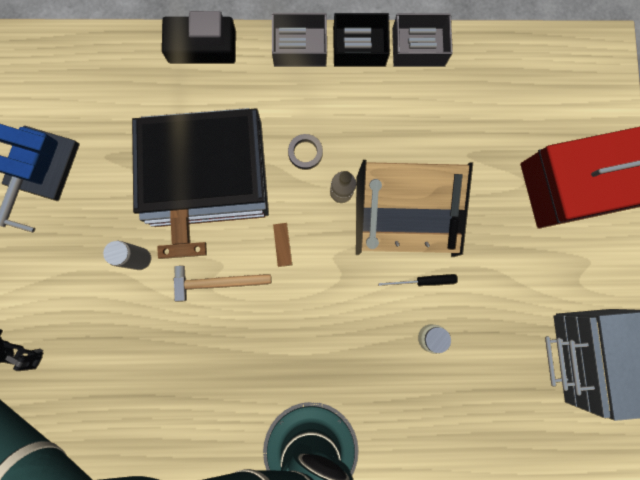

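Run:
```python
from station import r
import numpy as np
for l in ['wedge_stem','wedge','wedge_hole_left','wedge_hole_right','chest','lid','seat','pin_left','pin_right','hammer_grip','spray_can']:
    for c in ['top']:
        print(c,l,[(np.round(x['at'],4).tolist(),round(x['p'],2)) for x in r.search_frame(c,l)[:3]])
print(r.state()['time'])
```

```text
top wedge_stem [([0.4979, 0.2989, 0.1156], 0.84)]
top wedge [([0.504, 0.2906, 0.1057], 0.57)]
top wedge_hole_left [([0.5052, 0.2974, 0.1149], 0.95)]
top wedge_hole_right [([0.5003, 0.2955, 0.1132], 0.83)]
top chest [([0.6796, 0.2569, 0.1248], 0.82)]
top lid [([0.6931, 0.2648, 0.1295], 0.67), ([0.604, -0.2463, 0.1321], 0.34)]
top seat [([0.6044, -0.25, 0.1372], 0.59)]
top pin_left [([0.6081, -0.248, 0.1343], 0.77), ([0.4103, 0.2505, 0.0206], 0.21)]
top pin_right [([0.599, -0.2514, 0.1309], 0.78)]
top hammer_grip [([0.4109, 0.2503, 0.0204], 0.69), ([0.5014, 0.2958, 0.1146], 0.62), ([0.5979, -0.2507, 0.1288], 0.58)]
top spray_can [([0.4688, 0.4085, 0.161], 0.8)]
0.7
```

Scene: chest at top-view (200,165), with the wedge's cross-bar at (182,250) and stem at (180,228). The rack is at (415,210), its pins near (397,243) and (428,243). The can is at (120,253) and the hammer at (225,282). Next I measure the wedge and the pins.

```bash
cat > h.py <<'E'
import numpy as np
def cloud(d,m):
    v,u=np.mgrid[0:480,0:640]
    P=np.stack([(u-m['cx'])/m['fx']*d,-(v-m['cy'])/m['fy']*d,-d],-1)
    T=np.array(m['T']);return P@T[:3,:3].T+T[:3,3]
E
python3 - <<'E'
import cv2,numpy as np
from station import r
from h import cloud
im=cv2.imread('pics/top0.png')
a=cv2.resize(im[195:310,95:225],None,fx=5,fy=5,interpolation=cv2.INTER_CUBIC)
b=cv2.resize(im[150:270,345:480],None,fx=5,fy=5,interpolation=cv2.INTER_CUBIC)
cv2.imwrite('pics/a.png',a);cv2.imwrite('pics/b.png',b)
m=r.camera_model('top');d=np.load('top0.npy');P=cloud(d,m);np.save('P0.npy',P)
for (u,v) in [(20+260,350),(182,250),(180,228),(180,220),(200,160),(200,215),(145,218),(260,212),(225,282),(180,280),(412,180),(412,200),(412,245),(397,243),(428,243),(375,210),(457,220)]:
    print((u,v),np.round(P[v,u],4))
E
```

```text
(280, 350) [0.2423 0.0745 0.0016]
(182, 250) [0.4843 0.2941 0.1158]
(180, 228) [0.5343 0.297  0.1266]
(180, 220) [0.552  0.2958 0.133 ]
(200, 160) [0.6945 0.253  0.1288]
(200, 215) [0.5699 0.2588 0.0923]
(145, 218) [0.5625 0.3858 0.1014]
(260, 212) [0.5767 0.1165 0.0877]
(225, 282) [0.4122 0.2091 0.0234]
(180, 280) [0.4185 0.3197 0.0253]
(412, 180) [ 0.6378 -0.2401  0.151 ]
(412, 200) [ 0.5946 -0.2426  0.131 ]
(412, 245) [ 0.4936 -0.2487  0.0827]
(397, 243) [ 0.4967 -0.2089  0.1036]
(428, 243) [ 0.4969 -0.2851  0.094 ]
(375, 210) [ 0.5723 -0.1555  0.1273]
(457, 220) [ 0.5458 -0.3456  0.1345]
```

View pics/a.png

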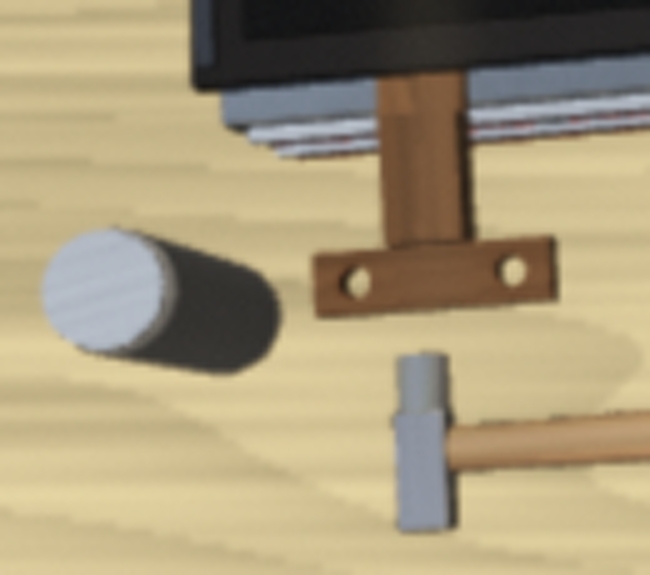

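View pics/b.png

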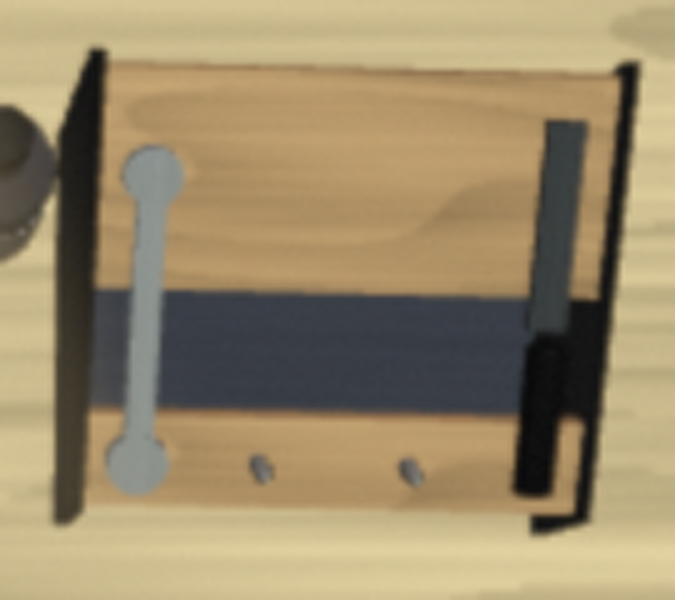

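```bash
cat >> h.py <<'E'
def ray(m,u,v):
    T=np.array(m['T']);d=np.array([(u-m['cx'])/m['fx'],-(v-m['cy'])/m['fy'],-1.])
    return T[:3,3],T[:3,:3]@d
def hitz(m,u,v,z):
    o,d=ray(m,u,v);return o+d*(z-o[2])/d[2]
def hitp(m,u,v,n,c):
    o,d=ray(m,u,v);return o+d*(c-n@o)/(n@d)
E
python3 - <<'E'
import numpy as np
from station import r
from h import *
m=r.camera_model('top');P=np.load('P0.npy')
A=lambda x,y:(x/5+95-.4,y/5+195-.4)
B=lambda x,y:(x/5+345-.4,y/5+150-.4)
L=hitz(m,*A(358,283),.112);R=hitz(m,*A(513,271),.112)
print('holes',L,R,np.linalg.norm(L-R)); d=L-R;print('yaw',np.degrees(np.arctan2(-d[0],d[1])))
for p in [(314,255),(317,318),(557,297),(555,237)]: print('bar',hitz(m,*A(*p),.116))
for p in [(380,110),(465,110),(388,247),(470,240)]: print('stem',hitz(m,*A(*p),.13))
# lid front edge fit
# slope plane
def patch(u0,u1,v0,v1): return P[v0:v1,u0:u1].reshape(-1,3)
Q=np.vstack([patch(382,445,170,204),patch(372,445,248,250)])
c=Q.mean(0);U,S,V=np.linalg.svd(Q-c);n=V[2]*np.sign(V[2][2]);res=(Q-c)@n
ok=abs(res)<.004;Q=Q[ok];c=Q.mean(0);U,S,V=np.linalg.svd(Q-c);n=V[2]*np.sign(V[2][2])
print('n',n,np.arccos(n[2]),np.degrees(np.arctan2(-n[1],-n[0])),n@c,ok.mean(),((Q-c)@n).std())
for nm,f,t in [('L',(257,460),(266,479)),('R',(406,463),(417,482))]:
    F=hitp(m,*B(*f),n,n@c);Tt=hitp(m,*B(*t),n,n@c+.025);print(nm,F,Tt-.025*n)
# opening edges
for p in [(110,291),(510,297),(95,407),(510,413),(110,62),(610,73),(85,505),(570,515)]: print('e',hitp(m,*B(*p),n,n@c))
for p in [(130,160),(560,130),(520,490),(135,490)]: print('tool',hitp(m,*B(*p),n,n@c+.01))
# chest front/lids
for p in [(195,90),(648,55)]: print('lid edge top',hitz(m,*A(*p),.139))
E
```

```text
holes [0.48227063 0.33140417 0.112     ] [0.48709845 0.25989828 0.112     ] 0.07166868207196816
yaw 3.8625428249184757
bar [0.49514371 0.35084265 0.116     ]
bar [0.4658576  0.34874175 0.116     ]
bar [0.47437539 0.23856366 0.116     ]
bar [0.5023753  0.23987042 0.116     ]
stem [0.56061651 0.31819813 0.13      ]
stem [0.56025826 0.27922372 0.13      ]
stem [0.49699666 0.31317241 0.13      ]
stem [0.49983394 0.27586376 0.13      ]
n [-0.71547284 -0.43002305  0.55061674] 0.987693449304445 31.0072713999251 -0.2597481360692709 0.07386363636363637 0.001875462023694477
L [ 0.50938475 -0.22143348  0.01721945] [ 0.51454159 -0.20982297  0.03298789]
R [ 0.51399685 -0.31244129 -0.04786324] [ 0.51871459 -0.30035426 -0.03229322]
e [ 0.57068267 -0.13136351  0.16721337]
e [ 0.59152906 -0.35334632  0.02093612]
e [ 0.52533216 -0.12956831  0.10968682]
e [ 0.54172739 -0.37244623 -0.05869303]
e [ 0.64778443 -0.12119479  0.27534121]
e [ 0.682763   -0.379181    0.11930926]
e [ 0.48384561 -0.12934087  0.05595672]
e [ 0.49538046 -0.434515   -0.16739108]
tool [ 0.61421422 -0.13276988  0.24084149]
tool [ 0.6546399  -0.35330288  0.1211379 ]
tool [ 0.50398828 -0.38787234 -0.10161743]
tool [ 0.49021871 -0.15317953  0.06378177]
lid edge top [0.56919268 0.40002247 0.139     ]
lid edge top [0.58365903 0.19385591 0.139     ]
```

Run:
```python
import numpy as np
from station import r
from h import *
m=r.camera_model('top');P=np.load('P0.npy')
B=lambda x,y:(x/5+345-.4,y/5+150-.4)
def patch(u0,u1,v0,v1): return P[v0:v1,u0:u1].reshape(-1,3)
Q=np.vstack([patch(384,444,168,204),patch(372,445,247,250)]);Q=Q[Q[:,2]<.5]
for i in range(5):
    A=np.c_[Q[:,:2],np.ones(len(Q))];x=np.linalg.lstsq(A,Q[:,2],rcond=None)[0];e=Q[:,2]-A@x;Q=Q[abs(e)<max(.004,2*e.std())];print(e.std(),len(Q))
n=np.array([-x[0],-x[1],1]);n/=np.linalg.norm(n);k=n@Q.mean(0)
print('n',n,np.arccos(n[2]),np.degrees(np.arctan2(-n[1],-n[0])),k)
# impose tilt .42 
F={}
for nm,f,t in [('L',(257,460),(266,479)),('R',(406,463),(417,482))]:
    F[nm]=hitp(m,*B(*f),n,k);Tt=hitp(m,*B(*t),n,k+.025);print(nm,F[nm],Tt-.025*n)
for p in [(110,291),(510,297),(95,407),(510,413),(110,62),(610,73),(85,505),(570,515)]: print('e',hitp(m,*B(*p),n,k))
for p in [(130,160),(560,130),(520,490),(135,490)]: print('tool',hitp(m,*B(*p),n,k+.01))
d=F['L']-F['R'];print(np.linalg.norm(d),'yaw',np.degrees(np.arctan2(-d[0],d[1])))
y=d/np.linalg.norm(d);y-=n*(n@y);xx=np.cross(y,n);print('x',xx);print('seat',(F['L']+F['R'])/2+.085*xx)
```

```text
0.0025615530717302006 2263
0.002246598781144809 2179
0.0020893766680540873 2121
0.001992442273306034 2089
0.0019423382700363096 2088
n [-0.40605213  0.00982206  0.91379713] 0.4182598268791073 -1.385666534755828 -0.12654790416025416
L [ 0.50184244 -0.20953275  0.0867636 ] [ 0.50052045 -0.20995671  0.08618072]
R [ 0.4996588  -0.28155453  0.08656742] [ 0.49835449 -0.28157165  0.08598803]
e [ 0.57895239 -0.13676388  0.12024578]
e [ 0.57441675 -0.32616877  0.12026618]
e [ 0.52697066 -0.13092934  0.09708462]
e [ 0.52210021 -0.33013529  0.09706159]
e [ 0.677669   -0.13422966  0.16408395]
e [ 0.67110977 -0.36509143  0.16365076]
e [ 0.48191797 -0.1271665   0.0770247 ]
e [ 0.47454879 -0.36296858  0.0762847 ]
tool [ 0.6337109  -0.14335589  0.15559231]
tool [ 0.64470362 -0.34100687  0.16260147]
tool [ 0.48550959 -0.33481696  0.09179597]
tool [ 0.48759963 -0.14986633  0.09073672]
0.07205513525352342 yaw -1.7366253486663534
x [ 0.91334729 -0.02879822  0.40616178]
seat [ 0.57838514 -0.24799149  0.12118926]
```

```bash
python3 -m creep '[[-0.035,-0.015,0,0,0,-3],[-0.07,-0.03,0,0,0,-6],[-0.105,-0.045,0,0,0,-9],[-0.14,-0.06,0,0,0,-12],[-0.175,-0.075,0,0,0,-15]]' 0.085 80
cat > d.py <<'E'
# delta from current pose to target TCP pose, in tool axes
import sys,numpy as np
from scipy.spatial.transform import Rotation as R
from station import r
def delta(p,Rm):
    s=r.state();R0=np.array(s['ee_rot']);t=R0.T@(np.array(p)-s['position']);w=R.from_matrix(R0.T@Rm).as_rotvec(degrees=True)
    print('t',round(s['time'],2),'pos',np.round(s['position'],4),'d',np.round(t,4),'w',np.round(w,2),'|t|',round(np.linalg.norm(t),3),'F',np.round(s['wrist_force'],1),'op',round(s['opening'],3))
def tool(yaw,tilt=0):
    # x of tool = -(wedge x), y = wedge? right-handed: z=-wedge z -> y=+wedge y
    W=(R.from_euler('z',yaw,degrees=True)*R.from_euler('y',-tilt)).as_matrix()
    return np.c_[-W[:,0],W[:,1],-W[:,2]]
E
python3 - <<'E'
from d import *
delta([.5296,.2987,.23],tool(3.8))
E
```

```text
time: 1.12
position: [0.4112, 0.4378, 0.2315]
ee_rot: [[-0.982, 0.19, 0.0], [0.19, 0.982, 0.0], [-0.0, 0.0, -1.0]]
wrist_force: [0.4, 0.2, -1.3]
opening: 0.995
t 1.12 pos [0.4112 0.4378 0.2315] d [-0.1427 -0.1141  0.0015] w [  0.02   0.02 -14.75] |t| 0.183 F [ 0.4  0.2 -1.3] op 0.995
```

```bash
python3 -m creep '[[-0.03,-0.023,0,0,0,-3],[-0.058,-0.046,0,0,0,-6],[-0.087,-0.069,0,0,0,-9],[-0.115,-0.092,0,0,0,-12],[-0.143,-0.114,0,0,0,-14.7]]';  python3 - <<'E'
from d import *
from h import *
import cv2
delta([.5296,.2987,.23],tool(3.8))
im,d=r.get_image('wrist');m=r.camera_model('wrist');cv2.imwrite('pics/w1.png',im[:,:,::-1]);np.savez('w1.npz',d=d,**m)
E
```

```text
time: 1.53
position: [0.5296, 0.2981, 0.2316]
ee_rot: [[-0.998, -0.065, 0.0], [-0.065, 0.998, 0.0], [-0.0, 0.0, -1.0]]
wrist_force: [0.8, 0.3, 0.9]
opening: 0.995
t 1.53 pos [0.5296 0.2981 0.2316] d [-0.      0.0006  0.0016] w [ 0.    0.02 -0.09] |t| 0.002 F [0.8 0.3 0.9] op 0.995
```

View pics/w1.png

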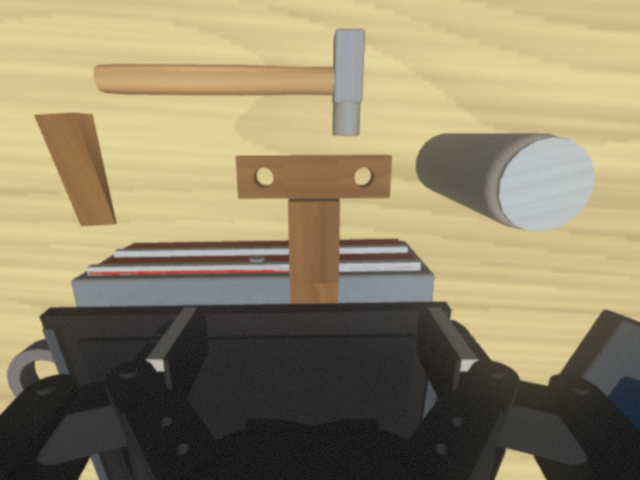

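Cross-bar holes show at (264,177) and (363,176), the stem at columns 289–340, and its junction with the taper near row 283. The spray can is well clear at right.

Run:
```python
import numpy as np
from h import *
z=np.load('w1.npz');m={k:z[k] for k in ['fx','fy','cx','cy','T']}
L=hitz(m,363.5,176.5,.112);R=hitz(m,264,177,.112);print(L,R,np.linalg.norm(L-R));d=L-R;print(np.degrees(np.arctan2(-d[0],d[1])))
for p in [(237,156),(237,198),(391,155),(391,198)]: print('bar',hitz(m,*p,.116))
for p in [(289,210),(339.5,210),(290,283),(338.5,283)]: print('stem',hitz(m,*p,.13))
P=cloud(z['d'],m)
for p in [(315,165),(315,230),(315,270),(200,290),(315,315)]: print('z',P[p[1],p[0]])
```

```text
[0.49079312 0.32393484 0.112     ] [0.49511584 0.25243263 0.112     ] 0.07163276542006969
3.459653397186304
bar [0.48113223 0.23389399 0.116     ]
bar [0.51071802 0.23370262 0.116     ]
bar [0.47453896 0.3410204  0.116     ]
bar [0.5045358  0.34463078 0.116     ]
stem [0.51443285 0.27232242 0.13      ]
stem [0.51249053 0.30707673 0.13      ]
stem [0.56891067 0.27503003 0.13      ]
stem [0.56688811 0.31057337 0.13      ]
z [0.4844078  0.28861231 0.11446452]
z [0.5276964  0.29104338 0.12991966]
z [0.55772352 0.29277347 0.12984351]
z [0.59142676 0.20000464 0.10237973]
z [0.5899883  0.29460118 0.13748329]
```

Run:
```python
from d import *
from h import *
import cv2
delta([.5296,.2987,.23],tool(3.8))
m=r.camera_model('wrist');im,d=r.get_image('wrist');cv2.imwrite('pics/w2.png',im[:,:,::-1])
print(m['T'][:3,3]-np.load('w1.npz')['T'][:3,3]);delta([.5296,.2987,.23],tool(3.8))
L=hitz(m,363.5,176.5,.112)
g=cv2.cvtColor(im,cv2.COLOR_RGB2HSV)
c=im[140:210,225:400];cv2.imwrite('pics/w2c.png',cv2.resize(c[:,:,::-1],None,fx=4,fy=4,interpolation=cv2.INTER_CUBIC))
np.savez('w2.npz',d=d,**m)
```

```text
t 1.58 pos [0.5356 0.2899 0.2316] d [0.0055 0.0091 0.0015] w [-0.27  0.23 -0.57] |t| 0.011 F [ 3.9 -5.5  1. ] op 0.996
[0. 0. 0.]
t 1.63 pos [0.5336 0.2925 0.2315] d [0.0037 0.0064 0.0014] w [-0.19  0.15 -0.8 ] |t| 0.008 F [-0.1 -0.9 -0.5] op 0.993
```

View pics/w2c.png

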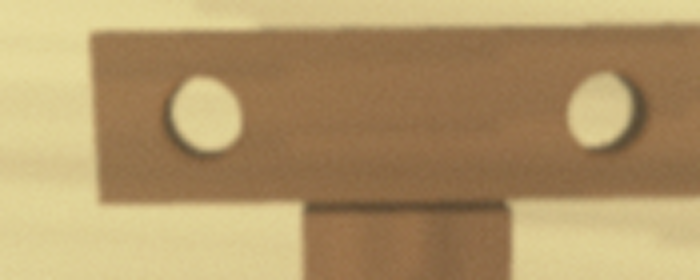

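```bash
python3 -m creep '[[0,0,0,0,0,0],[0,0,0,0,0,0],[0,0,0,0,0,0],[0,0,0,0,0,0]]';python3 - <<'E'
from d import *
from h import *
import cv2
delta([.5296,.2987,.23],tool(3.8))
m=r.camera_model('wrist');im,d=r.get_image('wrist');
delta([.5296,.2987,.23],tool(3.8))
c=im[130:310,225:405];cv2.imwrite('pics/w3c.png',cv2.resize(c[:,:,::-1],None,fx=3,fy=3,interpolation=cv2.INTER_CUBIC))
np.savez('w3.npz',d=d,**m)
E
```

```text
time: 1.97
position: [0.5275, 0.3014, 0.2313]
ee_rot: [[-0.998, -0.065, -0.0], [-0.065, 0.998, 0.0], [0.0, 0.001, -1.0]]
wrist_force: [-0.2, 0.3, 0.0]
opening: 0.995
t 1.97 pos [0.5275 0.3014 0.2313] d [-0.0019 -0.0029  0.0013] w [ 0.03 -0.02 -0.07] |t| 0.004 F [-0.2  0.3  0. ] op 0.995
t 2.02 pos [0.5277 0.3012 0.2313] d [-0.0018 -0.0027  0.0013] w [ 0.02 -0.01 -0.08] |t| 0.003 F [ 0.3 -0.2  0.4] op 0.993
```

View pics/w3c.png

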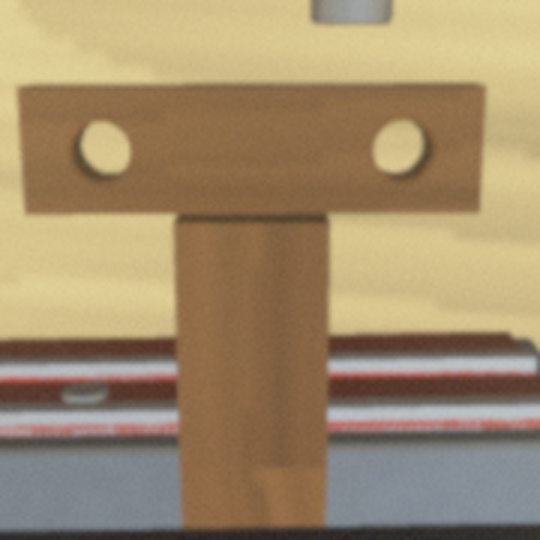

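Run:
```python
import numpy as np
from h import *
z=np.load('w3.npz');m={k:z[k] for k in ['fx','fy','cx','cy','T']}
A=lambda x,y:(x/3+225-.33,y/3+130-.33)
L=hitz(m,*A(402,149),.116);R=hitz(m,*A(102,149),.116);M=(L+R)/2;print(L,R,np.linalg.norm(L-R));d=L-R;yaw=np.arctan2(-d[0],d[1]);print(np.degrees(yaw));print('stem c',M+.045*np.array([np.cos(yaw),np.sin(yaw),0]))
for p in [(18,87),(26,213),(486,85),(480,212)]: print('bar',hitz(m,*A(*p),.116))
for p in [(177,220),(328,220),(183,465),(325,465)]: print('stem',hitz(m,*A(*p),.13))
for p in [(177,522),(330,522)]: print('lid',hitz(m,*A(*p),.139))
```

```text
[0.48363746 0.33184259 0.116     ] [0.4881494  0.26095878 0.116     ] 0.07102727058169195
3.6421168722148725
stem c [0.53080255 0.29925927 0.116     ]
bar [0.47506566 0.24114317 0.116     ]
bar [0.50460764 0.24301022 0.116     ]
bar [0.46768607 0.34986071 0.116     ]
bar [0.49742362 0.35212076 0.116     ]
stem [0.5013261 0.2802922 0.13     ]
stem [0.4991378  0.31469645 0.13      ]
stem [0.56178256 0.28423698 0.13      ]
stem [0.55958348 0.31890803 0.13      ]
lid [0.57271963 0.28387795 0.139     ]
lid [0.57040018 0.32047293 0.139     ]
```

Run:
```python
import numpy as np
from h import *
z=np.load('w3.npz');m={k:z[k] for k in ['fx','fy','cx','cy','T']}
P=cloud(z['d'],m)
for v in range(238,310,4): print(v,np.round(P[v,262],3),np.round(P[v,358],3))
```

```text
238 [0.565 0.25  0.002] [0.454 0.296 0.375]
242 [0.567 0.251 0.01 ] [0.56  0.352 0.014]
246 [0.567 0.253 0.024] [0.56  0.35  0.029]
250 [0.564 0.256 0.047] [0.557 0.347 0.049]
254 [0.567 0.256 0.048] [0.561 0.348 0.049]
258 [0.566 0.258 0.062] [0.56  0.345 0.066]
262 [0.566 0.259 0.073] [0.557 0.343 0.085]
266 [0.563 0.262 0.09 ] [0.558 0.342 0.091]
270 [0.567 0.262 0.09 ] [0.562 0.342 0.09 ]
274 [0.57  0.262 0.091] [0.564 0.342 0.094]
278 [0.571 0.263 0.098] [0.565 0.341 0.101]
282 [0.574 0.263 0.1  ] [0.569 0.342 0.1  ]
286 [0.576 0.264 0.102] [0.572 0.342 0.101]
290 [0.58  0.264 0.102] [0.575 0.342 0.101]
294 [0.584 0.264 0.102] [0.579 0.343 0.102]
298 [0.588 0.264 0.101] [0.583 0.343 0.1  ]
302 [0.592 0.264 0.101] [0.586 0.344 0.101]
306 [0.581 0.267 0.128] [0.576 0.339 0.129]
```

```bash
python3 -m creep '[[-0.001,-0.002,0.025,0,0,0],[-0.001,-0.002,0.05,0,0,0],[-0.001,-0.002,0.075,0,0,0],[-0.001,-0.002,0.1,0,0,0],[-0.001,-0.002,0.115,0,0,0]]';python3 -m creep '[[0,0,0.01,0,0,0],[0,0,0.02,0,0,0],[0,0,0.022,0,0,0],[0,0,0.022,0,0,0],[0,0,0.022,0,0,0]]';python3 - <<'E'
from d import *
from h import *
import cv2
delta([.528,.2989,.094],tool(3.7))
m=r.camera_model('wrist');im,d=r.get_image('wrist');cv2.imwrite('pics/w4.png',im[:,:,::-1])
im,d=r.get_image('scene');cv2.imwrite('pics/s4.png',cv2.resize(im[180:420,320:560,::-1],None,fx=2.5,fy=2.5))
E
```

```text
time: 2.43
position: [0.5279, 0.2981, 0.1137]
ee_rot: [[-0.998, -0.064, -0.003], [-0.064, 0.998, -0.002], [0.003, -0.001, -1.0]]
wrist_force: [-1.1, 1.2, 0.9]
opening: 0.991
time: 2.85
position: [0.5303, 0.2984, 0.0952]
ee_rot: [[-0.998, -0.063, 0.001], [-0.063, 0.998, 0.001], [-0.001, 0.001, -1.0]]
wrist_force: [0.7, -0.4, 1.2]
opening: 0.992
t 2.85 pos [0.5303 0.2984 0.0952] d [0.0022 0.0007 0.0012] w [ 0.04  0.08 -0.11] |t| 0.003 F [ 0.7 -0.4  1.2] op 0.992
```

View pics/w4.png

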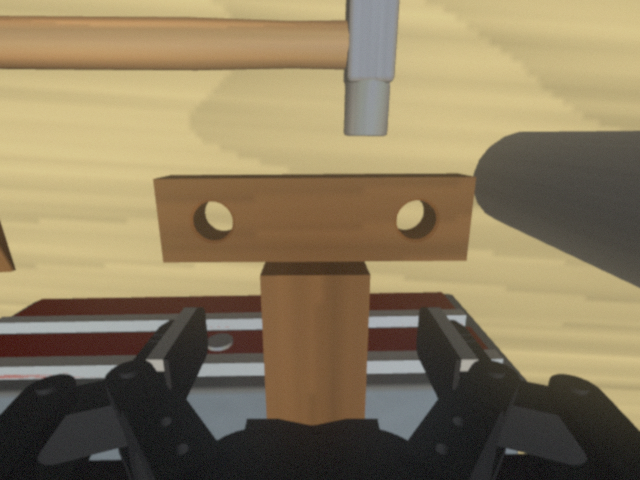

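View pics/s4.png

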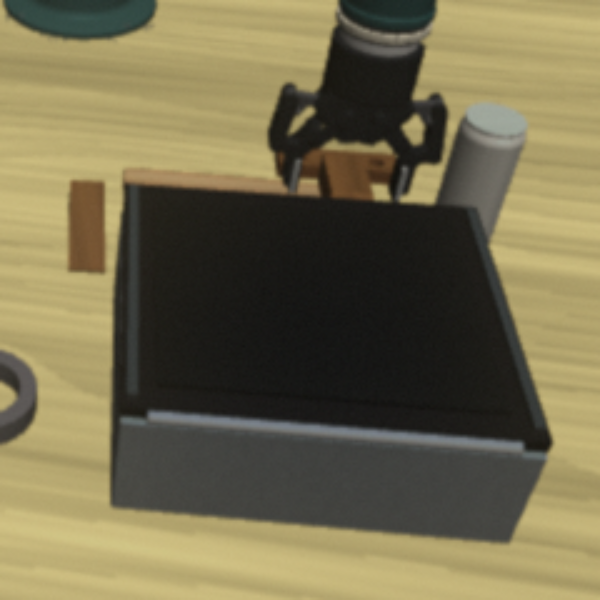

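Fingers straddle the stem symmetrically (stem columns 262–367) and the can is clear of the gripper. Closing now.

```bash
python3 -m creep '[[0,0,0,0,0,0],[0,0,0,0,0,0],[0,0,0,0,0,0],[0,0,0,0,0,0],[0,0,0,0,0,0]]' 0.0 80;python3 -m creep '[[0,0,0,0,0,0],[0,0,0,0,0,0],[0,0,0,0,0,0]]';python3 - <<'E'
from d import *
from h import *
import cv2
delta([.528,.2989,.094],tool(3.7))
m=r.camera_model('wrist');im,d=r.get_image('wrist');cv2.imwrite('pics/w5.png',im[:,:,::-1])
E
```

```text
time: 3.37
position: [0.5296, 0.2985, 0.0948]
ee_rot: [[-0.998, -0.063, 0.0], [-0.063, 0.998, 0.001], [-0.0, 0.001, -1.0]]
wrist_force: [-1.9, 0.6, 3.8]
opening: 0.414
time: 3.62
position: [0.5296, 0.2985, 0.0948]
ee_rot: [[-0.998, -0.063, 0.0], [-0.063, 0.998, 0.001], [-0.0, 0.001, -1.0]]
wrist_force: [-3.0, 1.9, 5.2]
opening: 0.407
t 3.62 pos [0.5296 0.2985 0.0948] d [0.0016 0.0005 0.0008] w [ 0.04  0.02 -0.09] |t| 0.002 F [-3.   1.9  5.2] op 0.407
```

View pics/w5.png

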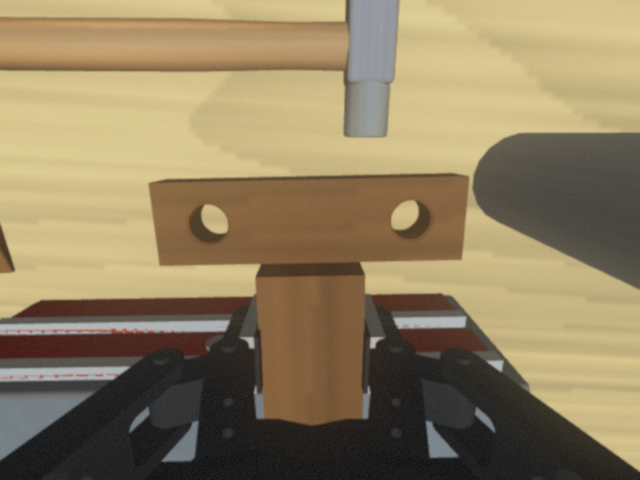

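Gripped on the stem (opening 34.8 mm). First tug: 20 mm, then rest.

```bash
python3 -m creep '[[0.006,0,0,0,0,0],[0.013,0,0,0,0,0],[0.02,0,0,0,0,0],[0.02,0,0,0,0,0],[0.02,0,0,0,0,0]]';python3 -m creep '[[0,0,0,0,0,0],[0,0,0,0,0,0],[0,0,0,0,0,0],[0,0,0,0,0,0],[0,0,0,0,0,0]]';python3 - <<'E'
from d import *
from h import *
import cv2
delta([.528,.2989,.094],tool(3.7))
m=r.camera_model('wrist');im,d=r.get_image('wrist');cv2.imwrite('pics/w6.png',im[:,:,::-1])
im,d=r.get_image('top');P=cloud(d,r.camera_model('top'));print(np.median(P[210:217,168:192,2]),[ [round(float(P[v,u,2]),4) for u in (150,200,230,250)] for v in (195,190)])
P=np.load('P0.npy');print([ [round(float(P[v,u,2]),4) for u in (150,200,230,250)] for v in (195,190)])
E
```

```text
time: 4.08
position: [0.5112, 0.2958, 0.0942]
ee_rot: [[-0.998, -0.061, 0.003], [-0.061, 0.998, -0.0], [-0.002, -0.0, -1.0]]
wrist_force: [3.0, -0.5, -0.8]
opening: 0.412
time: 4.5
position: [0.5111, 0.2959, 0.0943]
ee_rot: [[-0.998, -0.061, 0.002], [-0.061, 0.998, -0.0], [-0.002, -0.0, -1.0]]
wrist_force: [4.7, -0.9, -1.1]
opening: 0.414
t 4.5 pos [0.5111 0.2959 0.0943] d [-0.017   0.002   0.0003] w [-0.02  0.11 -0.19] |t| 0.017 F [ 4.7 -0.9 -1.1] op 0.414
0.1238098629918406 [[0.4406, 0.1354, 0.1361, 0.1364], [0.4187, 0.1374, 0.1315, 0.1337]]
[[0.137, 0.1377, 0.1361, 0.1328], [0.1402, 0.1382, 0.1375, 0.1402]]
```

View pics/w6.png

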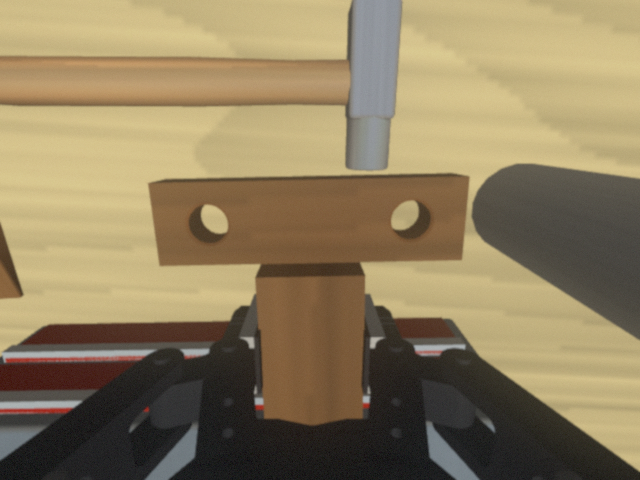

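The wedge followed rigidly: the bar sits at the same pixels, and the chest has moved down in the frame. Next tugs, one at a time.

```bash
python3 -m creep '[[0.006,0,0,0,0,0],[0.013,0,0,0,0,0],[0.02,0,0,0,0,0],[0.02,0,0,0,0,0],[0.02,0,0,0,0,0]]';python3 -m creep '[[0,0,0,0,0,0],[0,0,0,0,0,0],[0,0,0,0,0,0],[0,0,0,0,0,0],[0,0,0,0,0,0]]'; 
python3 -m creep '[[0.006,0,0,0,0,0],[0.013,0,0,0,0,0],[0.02,0,0,0,0,0],[0.02,0,0,0,0,0],[0.02,0,0,0,0,0]]';python3 -m creep '[[0,0,0,0,0,0],[0,0,0,0,0,0],[0,0,0,0,0,0],[0,0,0,0,0,0],[0,0,0,0,0,0]]';python3 - <<'E'
from d import *
from h import *
import cv2
delta([.528,.2989,.094],tool(3.7))
m=r.camera_model('wrist');im,d=r.get_image('wrist');cv2.imwrite('pics/w7.png',im[:,:,::-1])
im,d=r.get_image('scene');cv2.imwrite('pics/s7.png',cv2.resize(im[180:420,320:560,::-1],None,fx=2.5,fy=2.5))
E
```

```text
time: 5.02
position: [0.4896, 0.2947, 0.0939]
ee_rot: [[-0.998, -0.062, -0.001], [-0.062, 0.998, -0.001], [0.001, -0.001, -1.0]]
wrist_force: [2.6, -0.6, -1.1]
opening: 0.409
time: 5.43
position: [0.4896, 0.2948, 0.094]
ee_rot: [[-0.998, -0.062, -0.001], [-0.062, 0.998, -0.001], [0.001, -0.001, -1.0]]
wrist_force: [2.0, -1.9, -3.2]
opening: 0.412
time: 5.85
position: [0.4685, 0.2943, 0.0939]
ee_rot: [[-0.998, -0.063, -0.002], [-0.063, 0.998, -0.001], [0.002, -0.0, -1.0]]
wrist_force: [-0.5, -0.6, -4.5]
opening: 0.413
time: 6.27
position: [0.4686, 0.2942, 0.0939]
ee_rot: [[-0.998, -0.063, -0.002], [-0.063, 0.998, -0.001], [0.002, -0.0, -1.0]]
wrist_force: [-3.6, 0.5, -4.1]
opening: 0.41
t 6.27 pos [0.4686 0.2942 0.0939] d [-0.0596  0.0009 -0.0002] w [-0.03 -0.13 -0.08] |t| 0.06 F [-3.6  0.5 -4.1] op 0.41
```

View pics/w7.png

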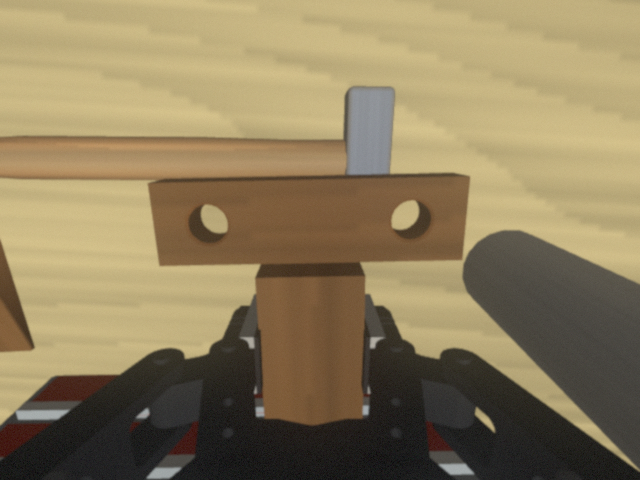

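View pics/s7.png

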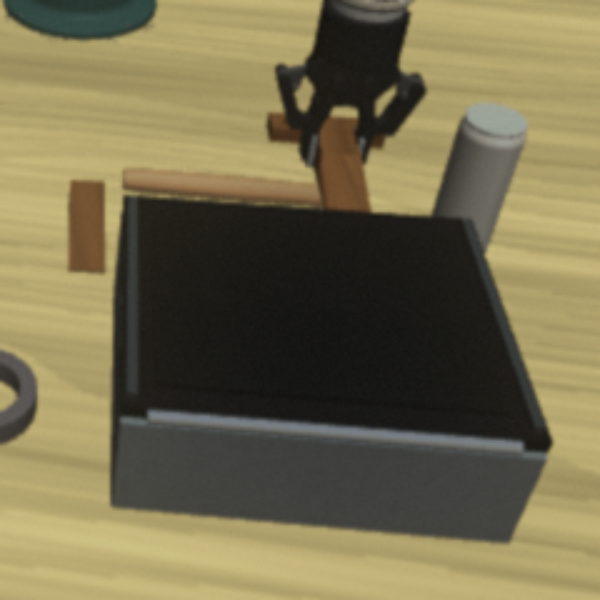

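Three tugs done, about 61 mm. The lid is sinking and the can is still clear to the right. Continuing with tugs 4 and 5.

```bash
python3 -m creep '[[0.006,0,0,0,0,0],[0.013,0,0,0,0,0],[0.02,0,0,0,0,0],[0.02,0,0,0,0,0],[0.02,0,0,0,0,0]]';python3 -m creep '[[0,0,0,0,0,0],[0,0,0,0,0,0],[0,0,0,0,0,0],[0,0,0,0,0,0],[0,0,0,0,0,0]]'; 
python3 -m creep '[[0.006,0,0,0,0,0],[0.013,0,0,0,0,0],[0.02,0,0,0,0,0],[0.02,0,0,0,0,0],[0.02,0,0,0,0,0]]';python3 -m creep '[[0,0,0,0,0,0],[0,0,0,0,0,0],[0,0,0,0,0,0],[0,0,0,0,0,0],[0,0,0,0,0,0]]';python3 - <<'E'
from d import *
from h import *
import cv2
delta([.528,.2989,.094],tool(3.7))
im,d=r.get_image('scene');cv2.imwrite('pics/s8.png',cv2.resize(im[180:420,320:560,::-1],None,fx=2.5,fy=2.5))
im,d=r.get_image('top');cv2.imwrite('pics/t8.png',cv2.resize(im[100:310,75:285,::-1],None,fx=2.5,fy=2.5))
E
```

```text
time: 6.78
position: [0.4502, 0.2926, 0.0945]
ee_rot: [[-0.998, -0.062, 0.001], [-0.062, 0.998, 0.0], [-0.001, 0.0, -1.0]]
wrist_force: [1.7, -0.8, -5.7]
opening: 0.412
time: 7.2
position: [0.4502, 0.2927, 0.0944]
ee_rot: [[-0.998, -0.062, 0.0], [-0.062, 0.998, -0.0], [-0.0, -0.0, -1.0]]
wrist_force: [0.4, -2.6, -4.4]
opening: 0.406
time: 7.62
position: [0.4299, 0.2925, 0.0948]
ee_rot: [[-0.998, -0.064, 0.001], [-0.064, 0.998, 0.001], [-0.001, 0.001, -1.0]]
wrist_force: [0.1, -0.2, -2.2]
opening: 0.409
time: 8.03
position: [0.4301, 0.2916, 0.0943]
ee_rot: [[-0.998, -0.062, 0.0], [-0.062, 0.998, 0.0], [-0.0, 0.0, -1.0]]
wrist_force: [-0.6, 0.7, -2.4]
opening: 0.408
t 8.03 pos [0.4301 0.2916 0.0943] d [-0.0982  0.0012  0.0003] w [ 0.    0.01 -0.13] |t| 0.098 F [-0.6  0.7 -2.4] op 0.408
```

View pics/t8.png

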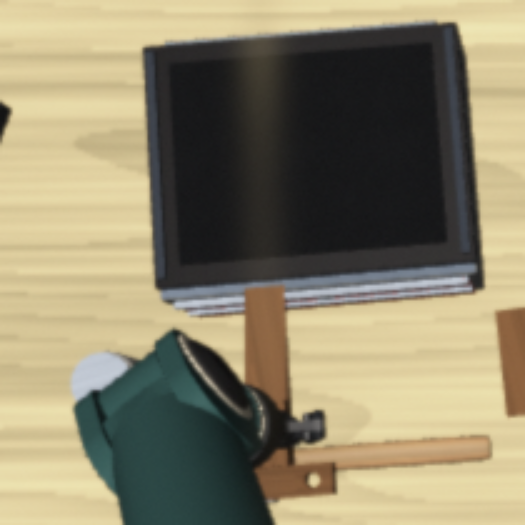

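View pics/s8.png

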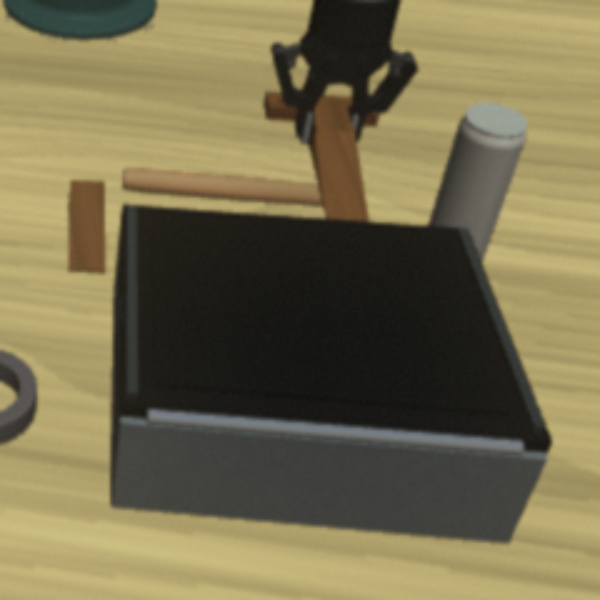

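The thin end is right at the lid's edge (top crop about (265,287)). One more tug frees it.

```bash
python3 -m creep '[[0.006,0,0,0,0,0],[0.013,0,0,0,0,0],[0.02,0,0,0,0,0],[0.02,0,0,0,0,0],[0.02,0,0,0,0,0]]';python3 -m creep '[[0,0,0,0,0,0],[0,0,0,0,0,0],[0,0,0,0,0,0],[0,0,0,0,0,0],[0,0,0,0,0,0]]'
python3 - <<'E'
from d import *
from h import *
import cv2
delta([.528,.2989,.094],tool(3.7))
m=r.camera_model('wrist');im,d=r.get_image('wrist');cv2.imwrite('pics/w9.png',im[:,:,::-1])
im,d=r.get_image('top');cv2.imwrite('pics/t9.png',cv2.resize(im[100:310,75:285,::-1],None,fx=2.5,fy=2.5))
P=cloud(d,r.camera_model('top'));np.save('P9.npy',P);P0=np.load('P0.npy')
for v in (200,204,206): print([ [np.round(x[v,u],4).tolist() for u in (150,180,200,230,250)] for x in (P0,P)])
E
```

```text
time: 8.55
position: [0.4093, 0.2905, 0.0944]
ee_rot: [[-0.998, -0.063, -0.0], [-0.063, 0.998, 0.0], [0.0, 0.0, -1.0]]
wrist_force: [0.1, 0.1, -1.2]
opening: 0.413
time: 8.97
position: [0.4101, 0.2903, 0.0943]
ee_rot: [[-0.998, -0.062, 0.0], [-0.062, 0.998, -0.0], [-0.0, -0.0, -1.0]]
wrist_force: [0.1, -0.1, -2.5]
opening: 0.408
t 8.97 pos [0.4101 0.2903 0.0943] d [-0.1182  0.0012  0.0003] w [-0.    0.01 -0.13] |t| 0.118 F [ 0.1 -0.1 -2.5] op 0.408
[[[0.5982, 0.3637, 0.1387], [0.5978, 0.2955, 0.1378], [0.5973, 0.2495, 0.1388], [0.5969, 0.1809, 0.1376], [0.5964, 0.1348, 0.1383]], [[0.6032, 0.3715, 0.1133], [0.602, 0.3008, 0.1163], [0.602, 0.2547, 0.1142], [0.6023, 0.1852, 0.1097], [0.6017, 0.1379, 0.1109]]]
[[[0.5889, 0.3634, 0.1387], [0.5882, 0.2948, 0.1395], [0.5891, 0.2507, 0.1326], [0.5885, 0.1816, 0.1324], [0.5945, 0.1394, 0.0979]], [[0.5934, 0.3708, 0.1148], [0.5931, 0.3014, 0.1132], [0.5929, 0.255, 0.1119], [0.5923, 0.1847, 0.1121], [0.5916, 0.1376, 0.1136]]]
[[[0.5859, 0.366, 0.13], [0.5841, 0.2956, 0.1363], [0.5831, 0.2491, 0.1398], [0.5901, 0.1868, 0.0981], [0.5895, 0.1392, 0.0991]], [[0.5891, 0.3715, 0.1121], [0.5883, 0.3014, 0.113], [0.5887, 0.2557, 0.1086], [0.5878, 0.1849, 0.1107], [0.5893, 0.1391, 0.0999]]]
```

View pics/t9.png

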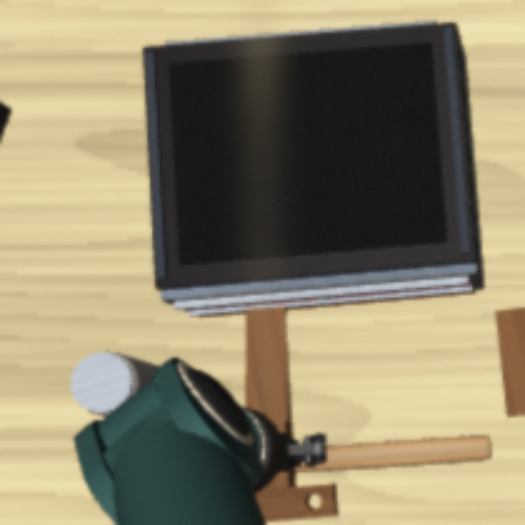

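View pics/w9.png

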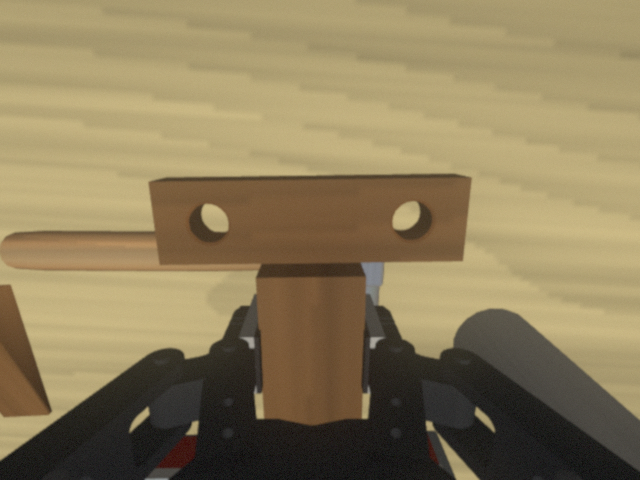

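The lid now measures 112 mm on top (12 mm lid on the 100 mm chest), so it is shut, and the wedge is fully out. Lifting straight up.

```bash
python3 -m creep '[[0,0,-0.02,0,0,0],[0,0,-0.055,0,0,0],[0,0,-0.09,0,0,0],[0,0,-0.125,0,0,0],[0,0,-0.16,0,0,0]]';python3 -m creep '[[0,0,-0.01,0,0,0],[0,0,-0.01,0,0,0],[0,0,-0.01,0,0,0],[0,0,-0.01,0,0,0],[0,0,-0.01,0,0,0]]'
python3 - <<'E'
from d import *
from h import *
import cv2
delta([.46,-.25,.27],tool(-1.6))
for i in range(1):
    m=r.camera_model('wrist');s=r.state();im,d=r.get_image('wrist');cv2.imwrite('pics/w10.png',im[:,:,::-1])
np.savez('w10.npz',d=d,R=s['ee_rot'],p=s['position'],**m)
c=im[130:310,125:495];cv2.imwrite('pics/w10c.png',cv2.resize(c[:,:,::-1],None,fx=2,fy=2,interpolation=cv2.INTER_CUBIC))
print(np.round(s['q'],2))
E
```

```text
time: 9.48
position: [0.4096, 0.2901, 0.2559]
ee_rot: [[-0.998, -0.062, -0.0], [-0.062, 0.998, -0.0], [0.0, -0.0, -1.0]]
wrist_force: [0.4, 0.5, -2.8]
opening: 0.412
time: 9.9
position: [0.409, 0.2896, 0.2621]
ee_rot: [[-0.998, -0.063, -0.003], [-0.063, 0.998, -0.003], [0.003, -0.002, -1.0]]
wrist_force: [-0.3, -0.1, -2.2]
opening: 0.409
t 9.9 pos [0.409  0.2896 0.2621] d [-0.0172 -0.5418 -0.0067] w [-0.15 -0.19  5.19] |t| 0.542 F [-0.3 -0.1 -2.2] op 0.409
[-0.66  0.19 -0.02  1.92  0.    1.04  0.95]
```

View pics/w10c.png

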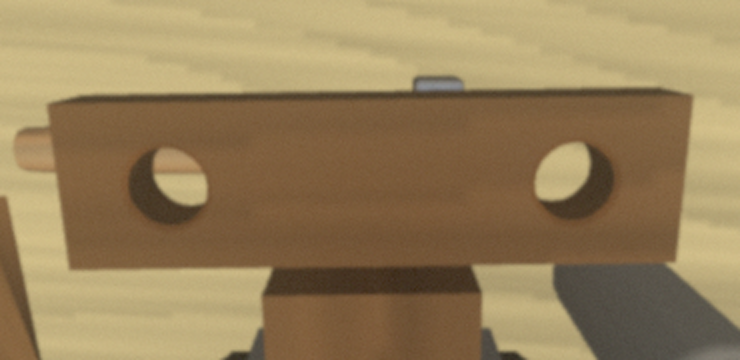

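```bash
cat > pnp.py <<'E'
import numpy as np,cv2
from scipy.spatial.transform import Rotation as Ro
def wedge_in_tool(z,obj,px):
    # returns pose of stem frame in TCP frame
    K=np.array([[z['fx'],0,z['cx']],[0,z['fy'],z['cy']],[0,0,1.]])
    ok,rv,tv=cv2.solvePnP(np.array(obj)*1e-3,np.array(px,float),K,None)
    pr,_=cv2.projectPoints(np.array(obj)*1e-3,rv,tv,K,None)
    print('resid px',np.round(pr[:,0]-np.array(px),1).tolist())
    C=np.eye(4);C[:3,:3]=cv2.Rodrigues(rv)[0];C[:3,3]=tv[:,0]
    F=np.diag([1,-1,-1,1.])
    E=np.eye(4);E[:3,:3]=z['R'];E[:3,3]=z['p']
    W=z['T']@F@C
    return np.linalg.inv(E)@W
E
python3 - <<'E'
from pnp import *
z=np.load('w10.npz')
obj=[(-30,-55,1),(-30,55,1),(-60,-55,1),(-60,55,1),(-60,-55,-15),(-60,55,-15),(-45,-36,1),(-45,36,1),(-30,-18,15),(-30,18,15)]
cr=[(70,268),(675,262),(52,105),(692,96),(82,98),(660,88),(169,186),(575,180),(265,293),(480,290)]
px=[(x/2+125-.25,y/2+130-.25) for x,y in cr]
X=wedge_in_tool(z,obj,px);np.save('X.npy',X);print(np.round(X,4))
print('euler from ideal',Ro.from_matrix(np.diag([-1,1,-1])@X[:3,:3]).as_rotvec(degrees=True))
print('cam in tool',np.round(np.linalg.inv(np.block([[z['R'],z['p'][:,None]],[0,0,0,1]]))@z['T'],4))
E
```

```text
resid px [[0.8, 0.7], [0.1, -0.2], [-1.0, -0.8], [-0.0, -0.8], [2.0, -1.3], [-1.6, -0.2], [-0.4, 0.7], [0.2, 1.0], [-1.3, 0.3], [1.3, 0.4]]
[[-9.994e-01  1.240e-02  3.250e-02 -1.800e-03]
 [ 1.230e-02  9.999e-01 -2.000e-03 -1.000e-04]
 [-3.250e-02 -1.600e-03 -9.995e-01 -1.970e-02]
 [ 0.000e+00  0.000e+00  0.000e+00  1.000e+00]]
euler from ideal [ 0.10039455 -1.8628445   0.70800434]
cam in tool [[-1.600e-03  9.561e-01  2.931e-01  7.330e-02]
 [ 1.000e+00  1.600e-03  3.000e-04 -2.000e-04]
 [-2.000e-04  2.931e-01 -9.561e-01 -1.438e-01]
 [ 0.000e+00  0.000e+00  0.000e+00  1.000e+00]]
```

Run:
```python
import numpy as np
from h import cloud
z=np.load('w10.npz');P=cloud(z['d'],z);T=(P-z['p'])@z['R']
def fit(u0,u1,v0,v1):
    Q=T[v0:v1,u0:u1].reshape(-1,3);Q=Q[(Q[:,2]<.05)&(Q[:,2]>-.1)]
    A=np.c_[Q[:,:2]-Q[:,:2].mean(0),np.ones(len(Q))]
    for i in range(3):
        c=np.linalg.lstsq(A,Q[:,2],rcond=None)[0];e=abs(Q[:,2]-A@c);k=e<2*e.std();A=A[k];Q=Q[k]
    print(len(Q),'mean',np.round(Q.mean(0),4),'slopes deg',np.degrees(np.arctan(c[:2])),e.std())
fit(235,405,190,255);fit(270,350,285,400);fit(165,455,190,255)
```

```text
5214 mean [ 0.0432  0.0015 -0.0201] slopes deg [1.05251595 0.01973518] 0.00019823739499808234
2782 mean [ 0.0042 -0.0009 -0.0348] slopes deg [1.0749376  0.00953009] 0.00010439074447996559
10301 mean [ 0.0432 -0.001  -0.02  ] slopes deg [ 0.91097571 -0.02728023] 0.0002757394971996528
```

Run:
```python
import numpy as np
from h import cloud
for f in ['w10.npz','w3.npz']:
    z=np.load(f);P=cloud(z['d'],z)
    Q=P[5:130,20:620:5].reshape(-1,3) if f=='w10.npz' else P[5:130,20:620:5].reshape(-1,3)
    Q=Q[abs(Q[:,2])<.012]
    A=np.c_[Q[:,:2]-Q[:,:2].mean(0),np.ones(len(Q))]
    c=np.linalg.lstsq(A,Q[:,2],rcond=None)[0];print(len(Q),np.degrees(np.arctan(c[:2])),Q.mean(0))
z=np.load('w3.npz');P=cloud(z['d'],z)
for b in [(240,380,165,195),(290,328,205,285)]:
    Q=P[b[2]:b[3],b[0]:b[1]].reshape(-1,3);Q=Q[Q[:,2]>.1];A=np.c_[Q[:,:2]-Q[:,:2].mean(0),np.ones(len(Q))]
    c=np.linalg.lstsq(A,Q[:,2],rcond=None)[0];print(len(Q),np.degrees(np.arctan(c[:2])),Q.mean(0))
```

```text
14944 [-0.00965528  0.00776134] [0.2712664  0.28609897 0.00104316]
12793 [0.05259944 0.01144491] [0.39234902 0.31140227 0.00107343]
3751 [-37.99582345  -2.65927426] [0.48616656 0.29702453 0.11564513]
3040 [-11.04998884   0.89435264] [0.52997039 0.29907635 0.13090243]
```

```bash
python3 -m creep '[[0,-0.02,0,0,0,0.3],[0,-0.055,0,0,0,0.7],[-0.002,-0.095,0,0,0,1],[-0.003,-0.135,0,0,0,1.4],[-0.005,-0.175,0,0,0,1.8]]'; python3 -m creep '[[-0.001,-0.04,0,0,0,0.4],[-0.002,-0.08,0,0,0,0.8],[-0.003,-0.12,0,0,0,1.2],[-0.004,-0.16,0,0,0,1.5],[-0.005,-0.2,0,0,0,1.8]]';  python3 -m creep '[[-0.001,-0.04,0,0,0,0.4],[-0.002,-0.075,0,0,0,0.8],[-0.003,-0.105,0,0,0,1],[-0.003,-0.13,0,0,0,1.2],[-0.003,-0.145,0,0,0,1.4]]';python3 - <<'E'
from d import *
delta([.46,-.25,.27],tool(-1.6))
E
```

```text
time: 10.37
position: [0.425, 0.1142, 0.2631]
ee_rot: [[-0.999, -0.032, -0.002], [-0.032, 0.999, -0.001], [0.002, -0.001, -1.0]]
wrist_force: [1.3, -0.2, -2.0]
opening: 0.411
time: 10.78
position: [0.4363, -0.0856, 0.2635]
ee_rot: [[-1.0, 0.0, -0.001], [0.0, 1.0, -0.0], [0.001, -0.0, -1.0]]
wrist_force: [1.5, 0.6, -1.4]
opening: 0.408
time: 11.2
position: [0.439, -0.2319, 0.2632]
ee_rot: [[-1.0, 0.029, -0.002], [0.029, 1.0, -0.001], [0.002, -0.001, -1.0]]
wrist_force: [-0.3, -0.0, -1.1]
opening: 0.411
t 11.2 pos [ 0.439  -0.2319  0.2632] d [-0.0215 -0.0175 -0.0068] w [-0.07 -0.12 -0.04] |t| 0.029 F [-0.3 -0.  -1.1] op 0.411
```

```bash
python3 -m creep '[[0,0,0,0,0,0],[0,0,0,0,0,0],[0,0,0,0,0,0]]' >/dev/null
cat > tgt.py <<'E'
from d import *
SEAT=np.array([.578,-.248,.1205]);YAW=-1.6;TILT=.42
X=np.load('X.npy')
def setX(pos,yaw,pitch):
    # wedge stem pose in tool: nose-up pitch deg, yaw deg
    M=np.eye(4);M[:3,:3]=np.diag([-1.,1,-1])@(R.from_euler('z',yaw,degrees=True)*R.from_euler('y',-pitch,degrees=True)).as_matrix();M[:3,3]=pos
    return M
X=setX([-.0018,-.0001,-.0199],.7,1.0)
def goal(up,seat=None,yaw=None):
    seat=SEAT if seat is None else seat;yaw=YAW if yaw is None else yaw
    W=np.eye(4);W[:3,:3]=(R.from_euler('z',yaw,degrees=True)*R.from_euler('y',-TILT)).as_matrix()
    W[:3,3]=seat+W[:3,:3]@[-.04,0,.015+up]
    return W@np.linalg.inv(X)
if __name__=='__main__':
    G=goal(float(sys.argv[1]));print(np.round(G[:3,3],4));delta(G[:3,3],G[:3,:3])
E
python3 - <<'E'
import numpy as np
from tgt import *
x=np.load('X.npy');print(np.round(X,4));print(np.round(x,4))
E
python3 tgt.py .08
```

```text
[[-9.998e-01  1.220e-02  1.750e-02 -1.800e-03]
 [ 1.220e-02  9.999e-01 -2.000e-04 -1.000e-04]
 [-1.750e-02  0.000e+00 -9.998e-01 -1.990e-02]
 [ 0.000e+00  0.000e+00  0.000e+00  1.000e+00]]
[[-9.994e-01  1.240e-02  3.250e-02 -1.800e-03]
 [ 1.230e-02  9.999e-01 -2.000e-03 -1.000e-04]
 [-3.250e-02 -1.600e-03 -9.995e-01 -1.970e-02]
 [ 0.000e+00  0.000e+00  0.000e+00  1.000e+00]]
[ 0.5089 -0.2459  0.1719]
t 11.45 pos [ 0.4398 -0.2275  0.2634] d [-0.0697 -0.0169  0.0913] w [ -0.04 -23.17   0.92] |t| 0.116 F [-0.1 -0.4 -2. ] op 0.412
```

```bash
python3 -m creep '[[-0.014,-0.003,0.015,0,-4.6,0.2],[-0.028,-0.006,0.035,0,-9.2,0.4],[-0.042,-0.01,0.055,0,-13.8,0.6],[-0.056,-0.014,0.075,0,-18.5,0.8],[-0.07,-0.017,0.09,0,-23.2,0.9]]';python3 -m creep '[[0,0,0,0,0,0],[0,0,0,0,0,0],[0,0,0,0,0,0],[0,0,0,0,0,0],[0,0,0,0,0,0]]'; python3 tgt.py .08
python3 - <<'E'
from station import r
import numpy as np,cv2
m=r.camera_model('wrist');s=r.state();im,d=r.get_image('wrist');cv2.imwrite('pics/w11.png',im[:,:,::-1])
np.savez('w11.npz',d=d,R=s['ee_rot'],p=s['position'],**m)
im,d=r.get_image('scene');cv2.imwrite('pics/s11.png',cv2.resize(im[120:330,130:340,::-1],None,fx=2.8,fy=2.8,interpolation=cv2.INTER_CUBIC))
im,d=r.get_image('top');cv2.imwrite('pics/t11.png',cv2.resize(im[150:300,320:500,::-1],None,fx=3.5,fy=3.5,interpolation=cv2.INTER_CUBIC))
print(np.round(s['q'],2))
E
```

```text
time: 11.87
position: [0.5099, -0.2456, 0.173]
ee_rot: [[-0.918, 0.038, 0.395], [0.036, 0.999, -0.013], [-0.396, 0.003, -0.918]]
wrist_force: [1.2, 1.8, -2.8]
opening: 0.414
time: 12.28
position: [0.5108, -0.247, 0.1758]
ee_rot: [[-0.918, 0.038, 0.395], [0.036, 0.999, -0.013], [-0.395, 0.002, -0.918]]
wrist_force: [-0.2, -0.1, -1.1]
opening: 0.414
[ 0.5089 -0.2459  0.1719]
t 12.28 pos [ 0.5108 -0.247   0.1758] d [0.0033 0.001  0.0028] w [-0.11  0.23  0.11] |t| 0.004 F [-0.2 -0.1 -1.1] op 0.414
[ 0.22  0.26  0.3   2.15 -0.62  0.45  2.56]
```

View pics/w11.png

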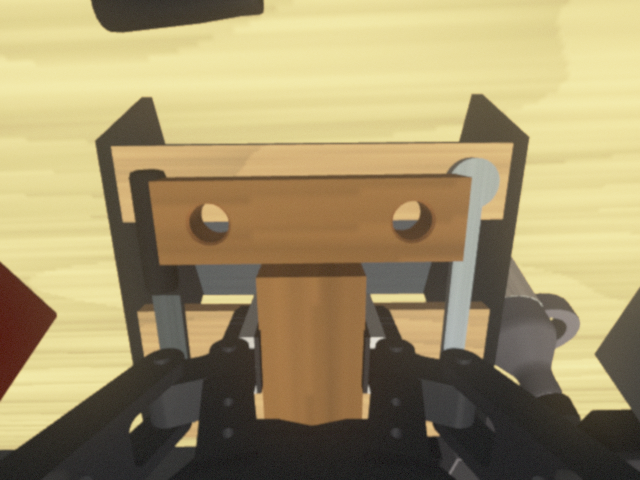

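View pics/s11.png

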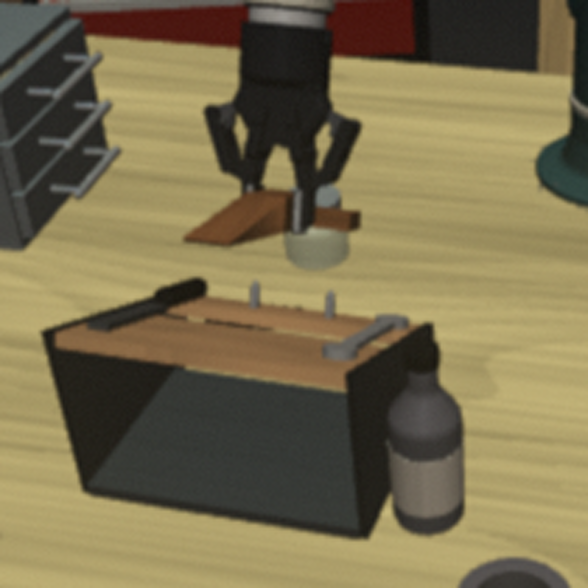

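View pics/t11.png

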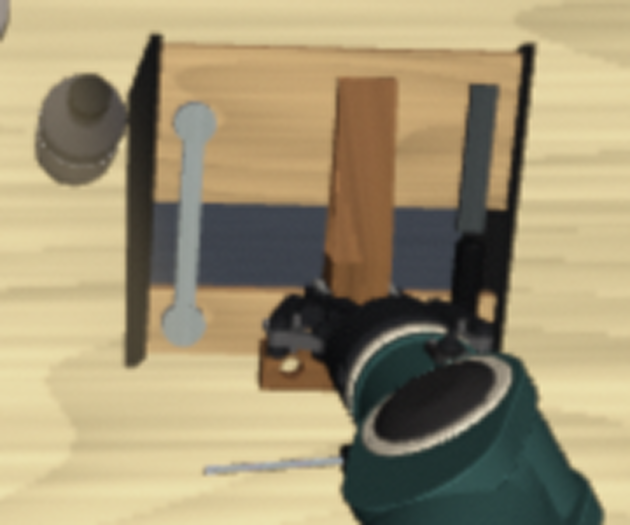

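The bar covers the pins in the wrist view. I'll shift up the slope so that the wrist camera sees the pins above the bar.

```bash
python3 -m creep '[[-0.015,0,0,0,0,0],[-0.03,0,0,0,0,0],[-0.045,0,0,0,0,0],[-0.06,0,0,0,0,0],[-0.07,0,0,0,0,0]]';python3 -m creep '[[0,0,0,0,0,0],[0,0,0,0,0,0],[0,0,0,0,0,0],[0,0,0,0,0,0],[0,0,0,0,0,0]]'; python3 tgt.py .08
python3 - <<'E'
from station import r
import numpy as np,cv2
m=r.camera_model('wrist');s=r.state();im,d=r.get_image('wrist');cv2.imwrite('pics/w12.png',im[:,:,::-1])
np.savez('w12.npz',d=d,R=s['ee_rot'],p=s['position'],**m)
cv2.imwrite('pics/w12c.png',cv2.resize(im[120:280,130:500,::-1],None,fx=2,fy=2,interpolation=cv2.INTER_CUBIC))
E
```

```text
time: 12.85
position: [0.5755, -0.2498, 0.2029]
ee_rot: [[-0.918, 0.039, 0.395], [0.037, 0.999, -0.013], [-0.395, 0.003, -0.919]]
wrist_force: [-0.1, -0.1, -1.3]
opening: 0.41
time: 13.27
position: [0.573, -0.2502, 0.2015]
ee_rot: [[-0.919, 0.041, 0.393], [0.039, 0.999, -0.013], [-0.393, 0.004, -0.919]]
wrist_force: [-0.2, 0.0, -1.8]
opening: 0.407
[ 0.5089 -0.2459  0.1719]
t 13.27 pos [ 0.573  -0.2502  0.2015] d [0.0707 0.0015 0.0019] w [-0.1   0.09 -0.06] |t| 0.071 F [-0.2  0.  -1.8] op 0.407
```

View pics/w12.png

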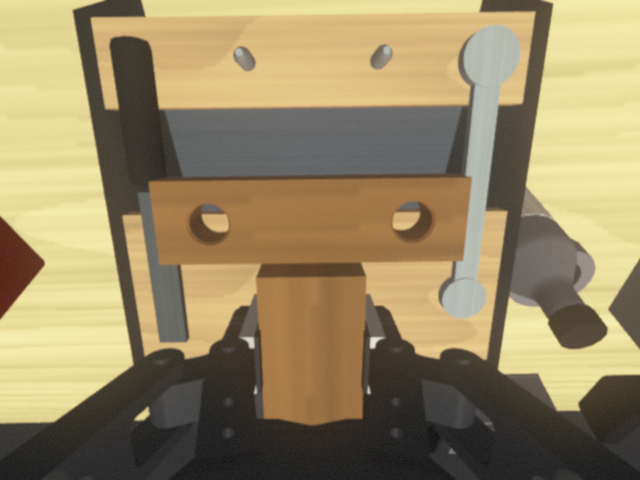

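Run:
```python
import cv2
im=cv2.imread('pics/scene0.png');cv2.imwrite('pics/s0c.png',cv2.resize(im[205:275,140:290],None,fx=5,fy=5,interpolation=cv2.INTER_CUBIC))
```

```text
(no output)
```

View pics/s0c.png

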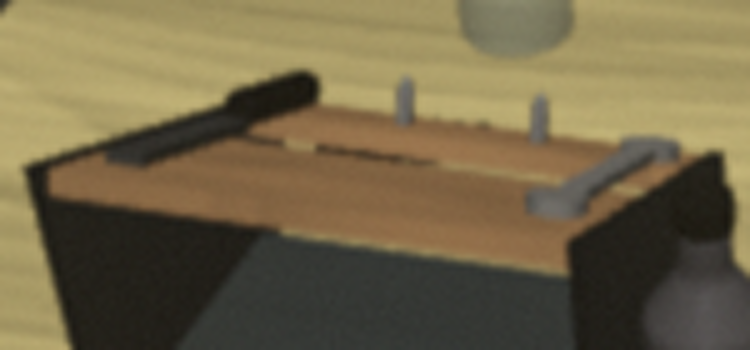

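The pins are now clearly visible at about (244,58) and (381,57). Zooming in to measure them.

Run:
```python
import cv2
im=cv2.imread('pics/w12.png');cv2.imwrite('pics/w12p.png',cv2.resize(im[0:125,75:555][:, :],None,fx=1.6,fy=1.6))
a=cv2.resize(im[35:85,220:270],None,fx=7,fy=7,interpolation=cv2.INTER_CUBIC);b=cv2.resize(im[35:85,355:405],None,fx=7,fy=7,interpolation=cv2.INTER_CUBIC)
cv2.imwrite('pics/pins.png',cv2.hconcat([a,b]))
```

```text
(no output)
```

View pics/pins.png

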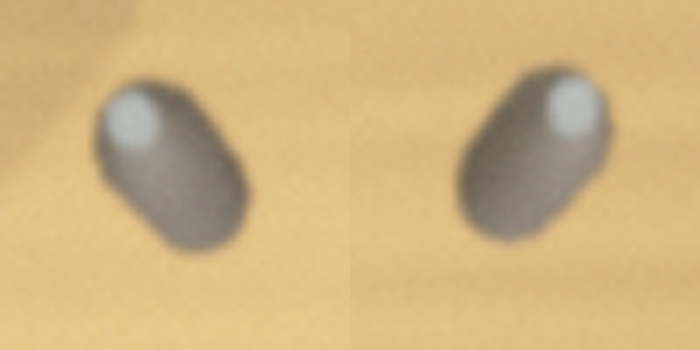

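View pics/w12c.png

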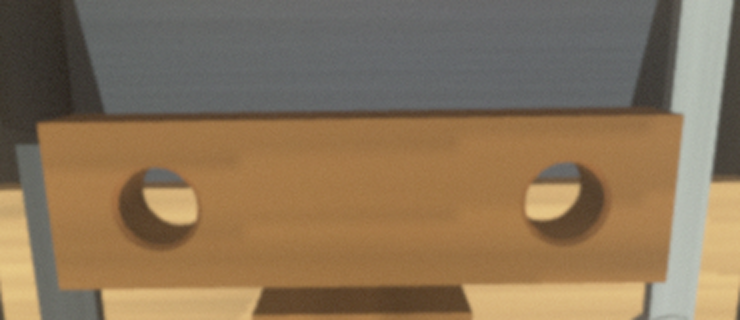

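```bash
cat > m12.py <<'E'
import numpy as np,cv2
from h import *
z=np.load('w12.npz');P=cloud(z['d'],z)
m=z
Q=np.vstack([P[18:100:2,270:360:2].reshape(-1,3),P[18:100,160:225:2].reshape(-1,3),P[225:340,195:235].reshape(-1,3),P[225:340,385:430].reshape(-1,3)])
Q=Q[(Q[:,2]>.05)&(Q[:,2]<.2)]
for i in range(5):
    A=np.c_[Q[:,:2],np.ones(len(Q))];x=np.linalg.lstsq(A,Q[:,2],rcond=None)[0];e=Q[:,2]-A@x;Q=Q[abs(e)<max(.0015,2*e.std())]
n=np.array([-x[0],-x[1],1]);n/=np.linalg.norm(n);k=n@Q.mean(0)
print(len(Q),e.std(),'n',n,np.arccos(n[2]),'plane z at seat',(k-n[:2]@[.578,-.248])/n[2])
F={}
for nm,f,t in [('R',(248.2,63.9),(238.4,51.5)),('L',(376.7,62.2),(386.6,49.6))]:
    a=hitp(m,*f,n,k);b=hitp(m,*t,n,k+.025)-.025*n;F[nm]=b;print(nm,np.round(a,4),np.round(b,4));F[nm]=(a+b)/2
d=F['L']-F['R'];print('dist',np.linalg.norm(d),'yaw',np.degrees(np.arctan2(-d[0],d[1])))
y=d/np.linalg.norm(d);y-=n*(n@y);y/=np.linalg.norm(y);xx=np.cross(y,n)
seat=(F['L']+F['R'])/2+.085*xx;print('seat',np.round(seat,4))
W=np.c_[xx,y,n];np.savez('seat.npz',p=seat,W=W)
# edges of opening
for p in [(300,106),(300,14)]: print('edge along x from seat',(hitp(m,*p,n,k)-seat)@xx)
# wedge in tool
T=(P-z['p'])@z['R']
def fit(u0,u1,v0,v1):
    Q=T[v0:v1,u0:u1].reshape(-1,3);Q=Q[(Q[:,2]<-.01)&(Q[:,2]>-.05)]
    for i in range(4):
        A=np.c_[Q[:,:2],np.ones(len(Q))];c=np.linalg.lstsq(A,Q[:,2],rcond=None)[0];e=Q[:,2]-A@c;kk=abs(e)<max(.0004,2*e.std());Q=Q[kk]
    print(len(Q),'mean',np.round(Q.mean(0),4),'deg',np.degrees(np.arctan(c[:2])),'c',c[2]);return c
cb=fit(235,385,190,252);cs=fit(270,352,285,400)
def hitT(u,v,c):
    o,d=ray(m,u,v);o=z['R'].T@(o-z['p']);d=z['R'].T@d
    nn=np.array([-c[0],-c[1],1]);return o+d*(c[2]-nn@o)/(nn@d)
A=lambda x,y:(x/2+130-.25,y/2+120-.25)
H={'R':hitT(*A(159,208),cb),'L':hitT(*A(566,203),cb)};print('holes top in tool',H,np.linalg.norm(H['L']-H['R']))
for nm,p in [('c-R',(40,124)),('c+R',(682,115)),('f-',(62,289)),('f+',(665,281))]: print(nm,np.round(hitT(*A(*p),cb),4))
E
python3 m12.py
```

```text
10260 0.0006386443316135008 n [-0.40748787  0.01241625  0.91312621] 0.41990859380833967 plane z at seat 0.12048738238427972
R [ 0.5014 -0.2822  0.0868] [ 0.5005 -0.2826  0.0864]
L [ 0.5036 -0.2111  0.0868] [ 0.5028 -0.2105  0.0864]
dist 0.07161266123990967 yaw -1.78853041734888
seat [ 0.5797 -0.249   0.1213]
edge along x from seat -0.062330908836019265
edge along x from seat -0.1084878648052645
8187 mean [ 0.0435 -0.0009 -0.0193] deg [ 0.94446235 -0.07052708] c -0.02006617771059545
8310 mean [ 0.0038 -0.0005 -0.0341] deg [1.05590866 0.06384931] c -0.03419594722201345
holes top in tool {'R': array([ 0.04248478, -0.03618039, -0.01932126]), 'L': array([ 0.04330779,  0.03531715, -0.0193957 ])} 0.07150232310643731
c-R [ 0.0572 -0.0553 -0.0191]
c+R [ 0.0585  0.0538 -0.0192]
f- [ 0.0274 -0.055  -0.0195]
f+ [ 0.0289  0.0543 -0.0197]
```

```bash
sed -i 's/^SEAT=.*/SEAT=np.array([.5795,-.2489,.1212]);YAW=-1.77;TILT=.42/; s/^X=setX.*/X=setX([-.0021,.0001,-.0193],.66,1.0)/' tgt.py; python3 tgt.py .045
```

```text
[ 0.5242 -0.2473  0.1411]
t 13.32 pos [ 0.5732 -0.2503  0.2016] d [0.069  0.0008 0.0363] w [-0.04  0.11  0.07] |t| 0.078 F [ 0.   0.8 -2. ] op 0.406
```

```bash
python3 -m creep '[[0.02,0,0.005,0,0,0],[0.04,0,0.01,0,0,0],[0.057,0.0005,0.02,0,0,0],[0.066,0.001,0.03,0,0,0],[0.069,0.001,0.036,0,0,0]]';python3 -m creep '[[0,0,0,0,0,0],[0,0,0,0,0,0],[0,0,0,0,0,0],[0,0,0,0,0,0],[0,0,0,0,0,0]]'; python3 tgt.py .045
python3 - <<'E'
from station import r
import numpy as np,cv2
m=r.camera_model('wrist');s=r.state();im,d=r.get_image('wrist');cv2.imwrite('pics/w13.png',im[:,:,::-1])
im,d=r.get_image('scene');cv2.imwrite('pics/s13.png',cv2.resize(im[170:290,140:290,::-1],None,fx=5,fy=5,interpolation=cv2.INTER_CUBIC))
E
```

```text
time: 13.73
position: [0.5226, -0.2467, 0.14]
ee_rot: [[-0.919, 0.041, 0.391], [0.04, 0.999, -0.012], [-0.392, 0.004, -0.92]]
wrist_force: [1.0, 0.4, -1.7]
opening: 0.411
time: 14.15
position: [0.5255, -0.2471, 0.1424]
ee_rot: [[-0.918, 0.04, 0.395], [0.037, 0.999, -0.013], [-0.395, 0.003, -0.919]]
wrist_force: [0.5, -0.3, -1.7]
opening: 0.413
[ 0.5242 -0.2473  0.1411]
t 14.15 pos [ 0.5255 -0.2471  0.1424] d [ 0.0017 -0.0003  0.0006] w [-0.06  0.21  0.14] |t| 0.002 F [ 0.5 -0.3 -1.7] op 0.413
```

View pics/w13.png

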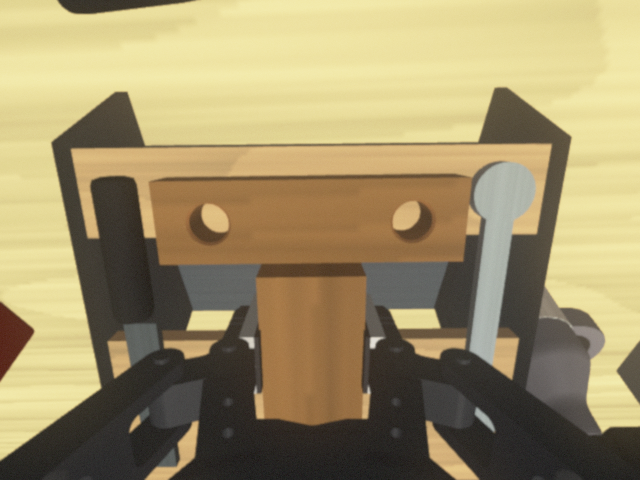

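View pics/s13.png

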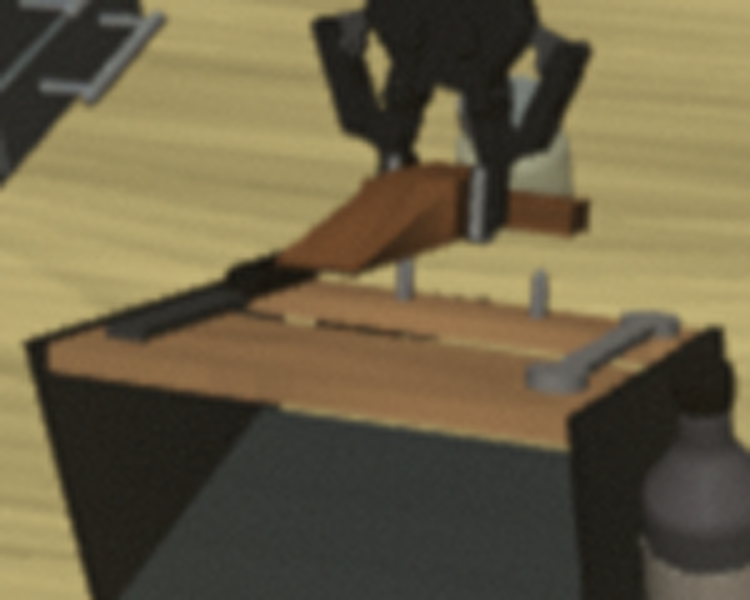

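```bash
python3 tgt.py .028;python3 tgt.py .012;python3 tgt.py .0
```

```text
[ 0.5311 -0.2475  0.1256]
t 14.25 pos [ 0.5252 -0.2469  0.1421] d [ 0.0011 -0.0004  0.0175] w [-0.05  0.18  0.14] |t| 0.018 F [ 0.2 -0.1 -2.1] op 0.412
[ 0.5376 -0.2477  0.111 ]
t 14.25 pos [ 0.5252 -0.2469  0.1421] d [ 0.0008 -0.0004  0.0335] w [-0.05  0.18  0.14] |t| 0.034 F [ 0.2 -0.1 -2.1] op 0.412
[ 0.5425 -0.2478  0.1   ]
t 14.25 pos [ 0.5252 -0.2469  0.1421] d [ 0.0007 -0.0003  0.0455] w [-0.05  0.18  0.14] |t| 0.046 F [ 0.2 -0.1 -2.1] op 0.412
```

```bash
python3 -m creep '[[0.001,0,0.004,0,0.2,0.1],[0.001,-0.0004,0.009,0,0.2,0.1],[0.001,-0.0004,0.014,0,0.2,0.1],[0.001,-0.0004,0.0175,0,0.2,0.1],[0.001,-0.0004,0.0175,0,0.2,0.1]]';python3 -m creep '[[0,0,0,0,0,0],[0,0,0,0,0,0],[0,0,0,0,0,0],[0,0,0,0,0,0],[0,0,0,0,0,0]]'; python3 tgt.py .028
python3 - <<'E'
from station import r
import numpy as np,cv2
im,d=r.get_image('wrist');cv2.imwrite('pics/w14.png',cv2.resize(im[120:280,130:500,::-1],None,fx=2,fy=2,interpolation=cv2.INTER_CUBIC))
im,d=r.get_image('scene');cv2.imwrite('pics/s14.png',cv2.resize(im[170:290,140:290,::-1],None,fx=5,fy=5,interpolation=cv2.INTER_CUBIC))
E
```

```text
time: 14.67
position: [0.5305, -0.2472, 0.1239]
ee_rot: [[-0.92, 0.041, 0.389], [0.04, 0.999, -0.012], [-0.389, 0.005, -0.921]]
wrist_force: [-0.8, -0.3, -2.7]
opening: 0.407
time: 15.08
position: [0.5307, -0.2476, 0.1253]
ee_rot: [[-0.92, 0.042, 0.391], [0.04, 0.999, -0.013], [-0.391, 0.004, -0.92]]
wrist_force: [-0.4, 0.7, -1.7]
opening: 0.411
[ 0.5311 -0.2475  0.1256]
t 15.08 pos [ 0.5307 -0.2476  0.1253] d [-0.0004  0.0001 -0.0001] w [-0.04 -0.04  0.01] |t| 0.0 F [-0.4  0.7 -1.7] op 0.411
```

View pics/w14.png

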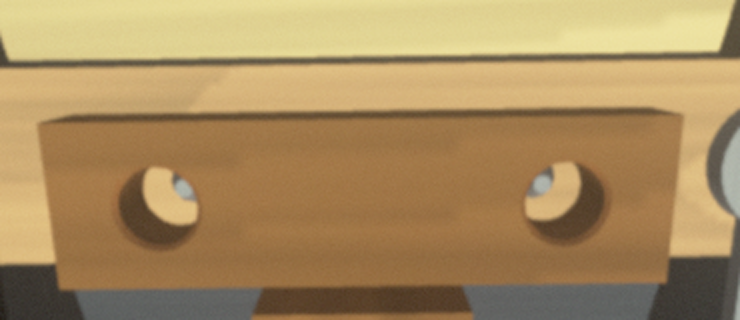

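View pics/s14.png

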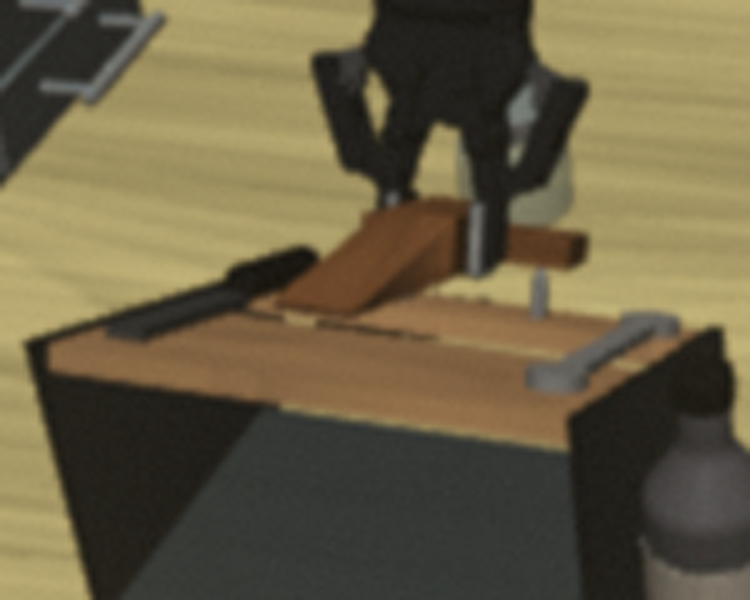

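Both pin tips show through the holes (crop (185,187) and (542,184)), within about 1 mm of where centred pins would be. Lowering onto the pins.

```bash
python3 -m creep '[[0,0,0.004,0,0,0],[0,0,0.008,0,0,0],[0,0,0.012,0,0,0],[-0.0005,0,0.016,0,0,0],[-0.0005,0,0.016,0,0,0]]';python3 -m creep '[[0,0,0,0,0,0],[0,0,0,0,0,0],[0,0,0,0,0,0]]'; python3 tgt.py .012;python3 tgt.py 0
python3 - <<'E'
from station import r
import numpy as np,cv2
im,d=r.get_image('wrist');cv2.imwrite('pics/w15.png',cv2.resize(im[120:280,130:500,::-1],None,fx=2,fy=2,interpolation=cv2.INTER_CUBIC))
im,d=r.get_image('scene');cv2.imwrite('pics/s15.png',cv2.resize(im[170:290,140:290,::-1],None,fx=5,fy=5,interpolation=cv2.INTER_CUBIC))
E
```

```text
time: 15.6
position: [0.5373, -0.2474, 0.1095]
ee_rot: [[-0.92, 0.041, 0.389], [0.04, 0.999, -0.012], [-0.39, 0.005, -0.921]]
wrist_force: [-0.5, -0.9, -1.6]
opening: 0.413
time: 15.85
position: [0.5374, -0.2479, 0.1107]
ee_rot: [[-0.92, 0.042, 0.391], [0.04, 0.999, -0.013], [-0.391, 0.004, -0.92]]
wrist_force: [0.3, 0.3, -2.3]
opening: 0.412
[ 0.5376 -0.2477  0.111 ]
t 15.85 pos [ 0.5374 -0.2479  0.1107] d [-0.0003  0.0002 -0.0002] w [-0.05 -0.05  0.  ] |t| 0.0 F [ 0.3  0.3 -2.3] op 0.412
[ 0.5425 -0.2478  0.1   ]
t 15.85 pos [ 0.5374 -0.2479  0.1107] d [-0.0005  0.0002  0.0118] w [-0.05 -0.05  0.  ] |t| 0.012 F [ 0.3  0.3 -2.3] op 0.412
```

View pics/w15.png

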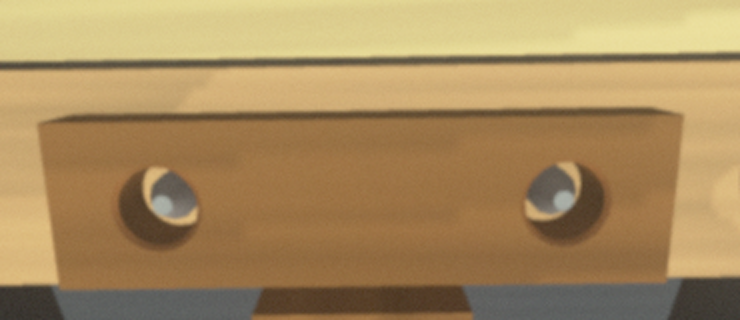

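View pics/s15.png

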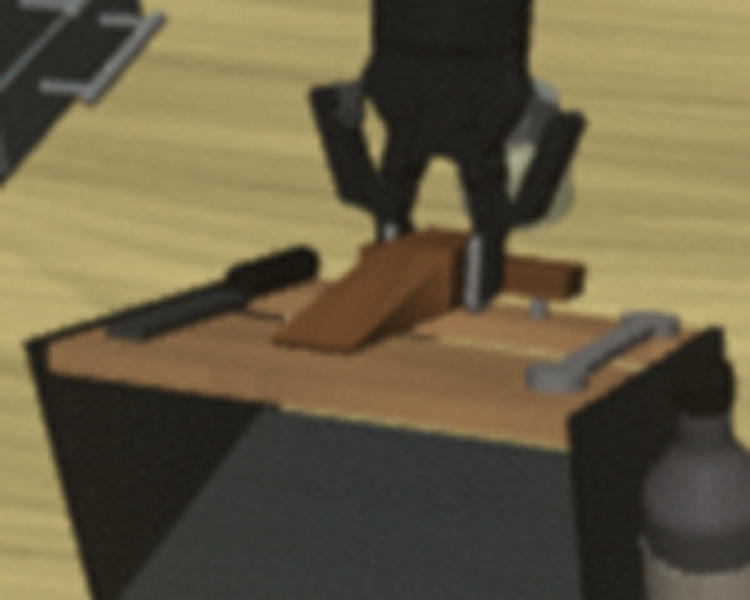

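The pins are inside both holes and contact force is negligible. Final 12 mm.

```bash
python3 -m creep '[[0,0,0.003,0,0,0],[-0.0002,0,0.006,0,0,0],[-0.0003,0,0.009,0,0,0],[-0.0004,0,0.0105,0,0,0],[-0.0004,0,0.0105,0,0,0]]';python3 -m creep '[[0,0,0.001,0,0,0],[0,0,0.002,0,0,0],[0,0,0.002,0,0,0],[0,0,0.002,0,0,0]]'; python3 tgt.py 0
python3 - <<'E'
from station import r
import numpy as np,cv2
im,d=r.get_image('scene');cv2.imwrite('pics/s16.png',cv2.resize(im[170:290,140:290,::-1],None,fx=5,fy=5,interpolation=cv2.INTER_CUBIC))
E
```

```text
time: 16.37
position: [0.5418, -0.2477, 0.1005]
ee_rot: [[-0.92, 0.042, 0.39], [0.04, 0.999, -0.012], [-0.39, 0.004, -0.921]]
wrist_force: [0.8, -0.8, -2.1]
opening: 0.41
time: 16.7
position: [0.5423, -0.248, 0.0999]
ee_rot: [[-0.919, 0.042, 0.391], [0.04, 0.999, -0.012], [-0.391, 0.004, -0.92]]
wrist_force: [-5.5, 1.6, 6.3]
opening: 0.41
[ 0.5425 -0.2478  0.1   ]
t 16.7 pos [ 0.5423 -0.248   0.0999] d [-0.0002  0.0001 -0.    ] w [-0.01 -0.04 -0.  ] |t| 0.0 F [-5.5  1.6  6.3] op 0.41
```

View pics/s16.png

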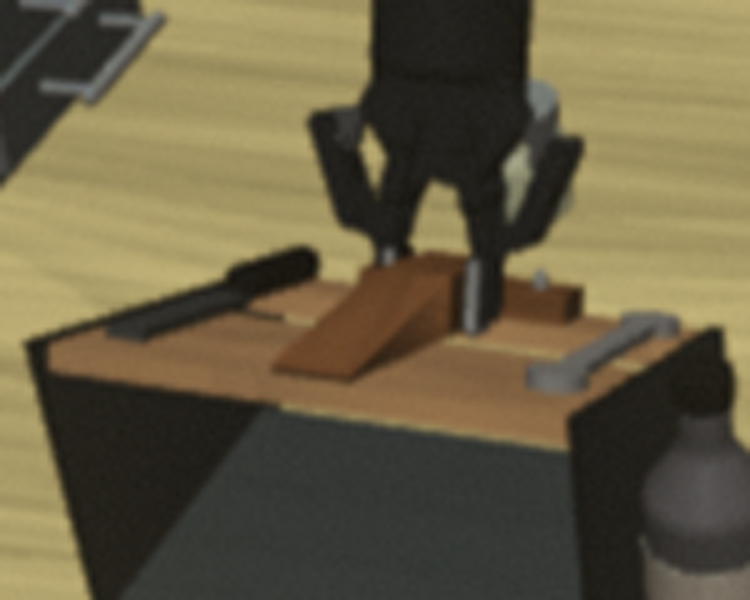

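Seated at the predicted depth with about 8 N contact; the pin tip shows above the bar at (540,280). Releasing.

```bash
python3 -m creep '[[0,0,-0.001,0,0,0],[0,0,-0.001,0,0,0],[0,0,-0.001,0,0,0],[0,0,-0.001,0,0,0],[0,0,-0.001,0,0,0]]' 0.062;python3 -m creep '[[0,0,0,0,0,0],[0,0,0,0,0,0]]'
python3 - <<'E'
from station import r
import numpy as np,cv2
im,d=r.get_image('wrist');cv2.imwrite('pics/w17.png',im[:,:,::-1])
E
```

```text
time: 17.17
position: [0.5425, -0.2479, 0.1002]
ee_rot: [[-0.92, 0.042, 0.391], [0.04, 0.999, -0.013], [-0.391, 0.004, -0.92]]
wrist_force: [0.6, 0.0, -0.2]
opening: 0.726
time: 17.33
position: [0.5423, -0.2479, 0.1001]
ee_rot: [[-0.92, 0.042, 0.391], [0.04, 0.999, -0.013], [-0.391, 0.004, -0.92]]
wrist_force: [0.5, -0.3, -0.2]
opening: 0.723
```

View pics/w17.png

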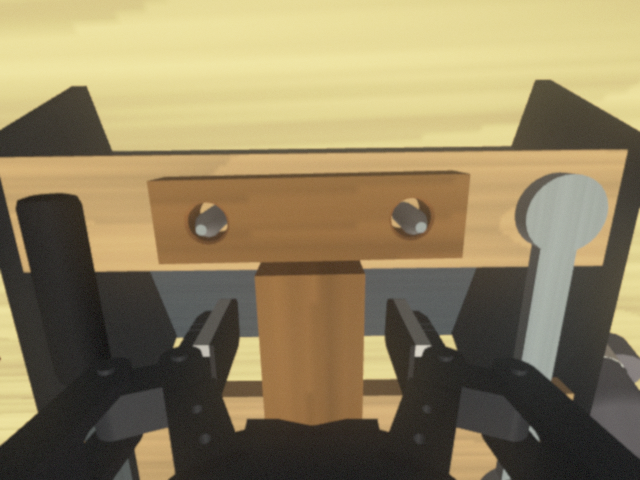

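Both jaws are free of the stem, force is zero, and the pins stand in both holes at (205,222) and (411,220). Retreating along the tool axis.

```bash
python3 -m creep '[[0,0,-0.01,0,0,0],[0,0,-0.025,0,0,0],[0,0,-0.045,0,0,0],[0,0,-0.07,0,0,0],[0,0,-0.1,0,0,0]]';python3 -m creep '[[0,0,-0.03,0,0,0],[0,0,-0.055,0,0,0],[0,0,-0.07,0,0,0],[0,0,-0.07,0,0,0],[0,0,-0.07,0,0,0]]'; python3 -m creep '[[0,0,0,0,0,0],[0,0,0,0,0,0],[0,0,0,0,0,0],[0,0,0,0,0,0],[0,0,0,0,0,0]]';python3 - <<'E'
from station import r
import numpy as np,cv2
m=r.camera_model('wrist');s=r.state();im,d=r.get_image('wrist');cv2.imwrite('pics/w18.png',im[:,:,::-1]);np.savez('w18.npz',d=d,R=s['ee_rot'],p=s['position'],**m)
im,d=r.get_image('top');cv2.imwrite('pics/t18.png',im[:,:,::-1])
im,d=r.get_image('scene');cv2.imwrite('pics/s18.png',im[:,:,::-1])
E
```

```text
time: 17.8
position: [0.5019, -0.2463, 0.1925]
ee_rot: [[-0.921, 0.042, 0.388], [0.04, 0.999, -0.012], [-0.389, 0.005, -0.921]]
wrist_force: [1.0, -0.1, -0.1]
opening: 0.727
time: 18.22
position: [0.4759, -0.2458, 0.2579]
ee_rot: [[-0.919, 0.042, 0.393], [0.04, 0.999, -0.013], [-0.393, 0.004, -0.919]]
wrist_force: [0.7, 0.4, -0.8]
opening: 0.724
time: 18.63
position: [0.4757, -0.2457, 0.2559]
ee_rot: [[-0.92, 0.042, 0.389], [0.04, 0.999, -0.013], [-0.389, 0.004, -0.921]]
wrist_force: [0.2, 1.3, -0.4]
opening: 0.726
```

View pics/w18.png

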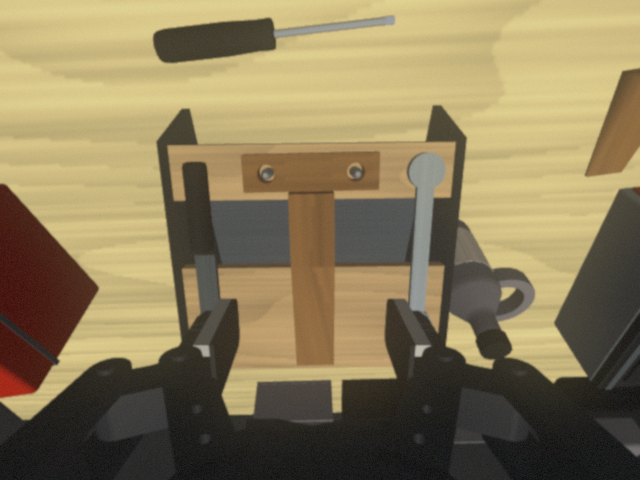

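View pics/t18.png

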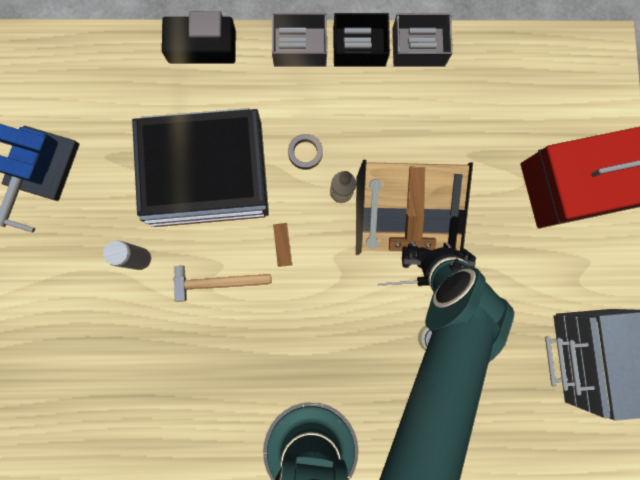

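View pics/s18.png

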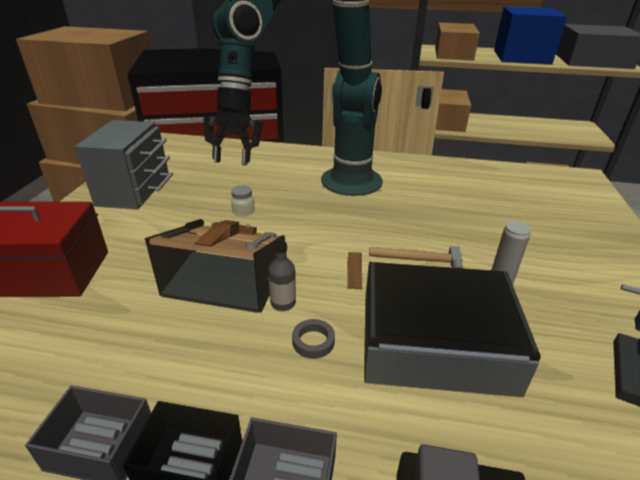

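The wedge hangs on both pins at (267,173) and (355,172) with the thin end up the slope. The lid is shut and the bystanders look where they were. One numeric flatness check, then I hand it in.

Run:
```python
import numpy as np
from h import cloud
z=np.load('w18.npz');S=np.load('seat.npz');P=cloud(z['d'],z);L=(P-S['p'])@S['W']
def fit(u0,u1,v0,v1,lo,hi):
    Q=L[v0:v1,u0:u1].reshape(-1,3);Q=Q[(Q[:,2]<hi)&(Q[:,2]>lo)];A=np.c_[Q[:,:2]-Q[:,:2].mean(0),np.ones(len(Q))];c=np.linalg.lstsq(A,Q[:,2],rcond=None)[0]
    print(len(Q),np.round(Q.mean(0),4),np.round(np.degrees(np.arctan(c[:2])),2))
print('rack board');fit(225,285,275,355,-.01,.01);fit(345,400,275,355,-.01,.01)
print('bar top (16)');fit(280,342,160,187,.01,.025)
print('stem top (30)');fit(297,328,205,245,.025,.035)
from station import r
s=r.state();print(s['time'],np.abs(s['dq']).max(),s['wrist_force'])
r.job_done()
```

```text
rack board
4025 [ 0.0449 -0.051  -0.    ] [-0.01  0.07]
3572 [ 0.0457  0.051  -0.0001] [-0.04 -0.01]
bar top (16)
1667 [-0.0854 -0.0006  0.016 ] [-0.24  0.02]
stem top (30)
1235 [-0.0464  0.0001  0.03  ] [-0.07  0.02]
18.7833 0.004404500625201929 [ 0.11981775 -0.16147512  0.44568446]
the job is handed in; nothing more can be done
```

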